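# Make up a titration kit and a sampling kit

## Task

Make up two kits from the things standing on the open bench just behind the grey trays, each thing standing upright on the bottom of its own hole in a tray. The titration kit goes in the long tray with three holes: the small open conical flask in the large hole, a dropper bottle and the rubber bulb (nozzle up) in the two small holes, either way round; the sampling kit goes in the short tray with two holes: the slim white-capped vial and the other dropper bottle, either way round. Leave the larger white-capped clear bottle, the marker pen and everything at the back of the bench where they are.

Things in the scene. Friction and masses are not known exactly. Their poses are not given: they have to be found in the camera images.
- tray_three: long moulded grey tray, fixed to the bench, 90 (x) x 220 (y) x 30 mm high, with three round blind holes in a row along y, each 22 mm deep (hole floor 8 mm above the underside): the large hole 72 mm across at y = -66 mm, the small holes 58 mm across at y = +7 and y = +73 mm, all at x = 0. Origin at the centre of its underside, z up, y along its length, x across.
- tray_two: short moulded grey tray, fixed to the bench, 78 (x) x 140 (y) x 30 mm high, with two round blind holes 58 mm across and 22 mm deep (hole floor 8 mm above the underside) at x = 0, y = -33 and y = +33 mm. Origin at the centre of its underside, z up, y along its length, x across.
- dropper_a_c (a point): one of two identical dropper bottles (either may go in either kit; a further one far back among the bench clutter is not meant): round glass 30 mm across up to 52 mm, blue collar 26 mm across from 50 to 62 mm, red teat 12 mm across on top, 86 mm tall, 45 g, upright. Point on its axis at half height (43 mm above its base), z up. Rigid; grip it round the glass.
- dropper_b_c (a point): one of two identical dropper bottles (either may go in either kit; a further one far back among the bench clutter is not meant): round glass 30 mm across up to 52 mm, blue collar 26 mm across from 50 to 62 mm, red teat 12 mm across on top, 86 mm tall, 45 g, upright. Point on its axis at half height (43 mm above its base), z up. Rigid; grip it round the glass.
- vial_c (a point): slim clear vial with a white screw cap, 31 mm across up to about 92 mm, cap 23 mm across, 114 mm tall, 50 g, upright. The smaller of the two white-capped clear bottles. Point on its axis at half height (57 mm above its base), z up.
- bulb_c (a point): red rubber suction bulb standing on its round part, nozzle straight up: round part 38 mm across and 37 mm high, nozzle about 8 mm across from 37 to 98 mm, 30 g. It behaves as rigid; pinch the nozzle or grip the round part. Point on its axis at half height (49 mm above its base, in the nozzle), z up.
- flask_c (a point): small open conical flask of clear glass, base 55 mm across, tapering to a straight neck 28 mm across from 113 to 158 mm, 158 mm tall, 80 g, upright, empty. Grip it by the neck. Point on its axis at half height (79 mm above its base), z up.
- big_bottle_c (a point): large clear bottle with a white cap, 45 mm across, 176 mm tall; belongs to neither kit, stays where it is. Point on its axis at half height (88 mm above its base), z up.
- marker_c (a point): black and white marker pen, 17 x 136 x 18 mm, lying flat beside the trays, roughly along world y; belongs to neither kit, stays where it is. Point at its middle, 9 mm above the bench, y along the pen.
Not all that is in view belongs to the job. What is shaped like the part that bears flask_c but red is not meant.

How it is judged:
By the outcome, as a careful person would: the job done as asked, in the order asked, and still so for the second after the job is handed in, with the robot touching nothing.
It also fails if it takes over 141 s, if anything falls off the work surface, if the arm or the gripper's body presses on something with over 40 N, if the wrist force passes 120 N, or if a joint passes its speed limit or range.

## Robot

A 7-joint arm with a two-finger parallel gripper is mounted at the origin on a cart in front of the work surface, level with it; the furniture and walls round the work are solid. World frame = base frame: x ahead of the robot, y to its left, z up, the work surface at z = 0. Lengths are in m, angles in rad, forces in N, time in s.
With the tool pointing down it reaches from about 0.4 to 0.85 m from the base axis. Payload 4.5 kg.
Tool frame: the origin (TCP) lies on the centre line of the jaws, within the pads' length; the fingertips stand 25 mm ahead of it and the grasp point (between the pads) lies 6 mm ahead of it; z points along the fingers, y is the direction in which the jaws open and shut (so a half turn about z gives the same grasp; the last joint's range is limited). The gripper opens to 88 mm and grips with 3 to 60 N. Pads are 18 mm wide; open, the fingers measure 123 mm over their backs; the gripper's body (75 mm by 187 mm) begins 45 mm behind the grasp point.
Start: joints at [-1.184, 0.689, -0.195, 1.565, 0.157, 0.902, -0.215], TCP at [0.216, 0.587, 0.264] pointing down, gripper open.
Joint ranges: [-3.01, 3.01], [-0.46, 2.08], [-1.47, 1.51], [0.13, 2.56], [-1, 4.14], [0.04, 2.09], [-2.66, 2.66]. Speed limits (rad/s): [2.57, 2.57, 3.14, 3.14, 3.14, 3.14, 3.14].

## Interface

Orientations are given as a unit quaternion [x, y, z, w].
In Python, from plant import r, eyes gives the robot as it stands.
- The arm moves only by the tool servo_tool, never from a script. Its argument "deltas" is a list of rows, each an object of numbers: "dx", "dy", "dz": the shift along the tool's x, y, z in units of 60 mm (1.0 is 60 mm); "ax", "ay", "az": the turn, a rotation vector about the tool's x, y, z in units of 6 degrees (1.0 is 6 degrees); "hand": the finger opening in mm, from 0 to 88.1. A call has 1 to 10 rows; each row is the pose to reach, as a shift and turn from the pose commanded when the call began, along the tool's axes at that moment; what a row does not reach only later rows make up. A row lasts 1/8 s, in which the tool goes at most 62.5 mm and 10.7 degrees, less where a joint would pass 70% of its speed; a pose out of reach is approached as far as the arm can. A call with a gripper value outside its range is refused whole. The fingers move at their own pace and stop on an object; "newtons" is the grip in N (left out, the last holds). Time passes only in rows, so rows that repeat a pose let the fingers close. It gives the time, the measured TCP pose, the force and the opening at its end, in the units of the state.
- r.get_state(): the state, without advancing time (a new reading comes with each control period).
- eyes.snapshot(name): name is "side" or "top" or "wrist"; returns (picture, depth): 480x640x3 uint8, red, green, blue; 480x640 float32, m along the optical axis (not along the pixel's ray), 0 where there is no reading.
- eyes.camera_model(name): a dict with "fx", "fy", "cx", "cy" (pixels), "k1" (the pictures are not rectified: a ray, as slopes to the right and down, at radius r is drawn at 1 + k1 r^2 times it, then the intrinsics apply), "pose" (4x4, takes a point from camera to world coordinates). Camera axes: x right, y up, looking along -z (the intrinsics and any distortion apply to the point x, -y, -z); pixel columns grow to the right and rows downward; lengths in m; the calibration is good to about 2 mm. A picture is of the moment at which its call begins: read the wrist's pose just before it. camera_model takes no time and is no camera call; for the wrist camera it gives the pose at the moment of the call.
- r.finish_job(): hands the job in, once; it reports no verdict.
The state is a dict: "clock": time; "q": joint angles; "qd": joint speeds; "joint_torque": joint torques, N m; "tool_pos": TCP position; "eef_rot": TCP orientation; "contact_force": force on the tool from outside, world axes, zero at the start; "moment": the same for the moment, N m; "opening": opening from 0.0 (shut) to 1.0 (fully open).
Only numpy, scipy, OpenCV 4.12 (cv2) and the standard library are available. Lean on these libraries where they do the work, as an engineer would, in place of code of your own. Each camera call takes 0.05 s, during which the arm holds its last target.

## Working session

There is one attempt and no reset: what is moved stays moved. The work goes in short steps, Python scripts to look and compute and a tool call to move; the robot and the scene stay as the last step left them, time stands still between calls to the robot, and variables do not carry over. Pictures are saved under pics/ and viewed, and the job is handed in when it is done.

Besides the shell and the picture viewer there is one more tool, called as name(argument=value, ...), one argument or row to a line, values as JSON. servo_tool: Moves the arm, as the interface text tells. Its arguments: {"type":"object","properties":{"deltas":{"type":"array","items":{"type":"object","properties":{"dx":{"type":"number"},"dy":{"type":"number"},"dz":{"type":"number"},"ax":{"type":"number"},"ay":{"type":"number"},"az":{"type":"number"},"hand":{"type":"number"}}}},"newtons":{"type":"number"}},"required":["deltas"]}

```bash
ls; mkdir -p pics; python3 - <<'E'
from plant import r, eyes
import cv2,numpy as np
s=r.get_state();print({k:np.round(v,3).tolist() if not isinstance(v,dict) else v for k,v in s.items()})
for n in("top","side","wrist"):
    p,d=eyes.snapshot(n);cv2.imwrite(f"pics/{n}0.png",p[:,:,::-1]);np.save(f"pics/{n}0d.npy",d)
    m=eyes.camera_model(n);print(n,{k:np.round(v,4).tolist() for k,v in m.items()})
E
```

```text
pics
{'clock': 0.0, 'q': [-1.184, 0.69, -0.195, 1.566, 0.157, 0.902, -0.215], 'qd': [-0.003, 0.0, -0.0, -0.0, -0.0, -0.001, 0.0], 'joint_torque': [0.001, -52.757, -1.267, -15.343, -0.053, 0.007, 0.0], 'tool_pos': [0.216, 0.586, 0.263], 'eef_rot': [0.175, 0.984, -0.001, -0.0], 'contact_force': [-0.809, -1.024, -0.375], 'moment': [0.057, -0.029, -0.002], 'opening': 1.002}
top {'fx': 470.3491, 'fy': 470.3491, 'cx': 316.2334, 'cy': 244.1469, 'k1': 0.0086, 'pose': [[0.1298, 0.9646, -0.2295, 0.3105], [-0.9915, 0.128, -0.023, -0.0229], [0.0072, 0.2305, 0.973, 1.1741], [0.0, 0.0, 0.0, 1.0]]}
side {'fx': 459.9573, 'fy': 459.9573, 'cx': 319.7621, 'cy': 244.8235, 'k1': -0.0112, 'pose': [[0.8902, 0.283, -0.3571, 0.2102], [-0.4556, 0.5468, -0.7024, -0.7548], [-0.0036, 0.788, 0.6157, 0.738], [0.0, 0.0, 0.0, 1.0]]}
wrist {'fx': 404.7503, 'fy': 404.7503, 'cx': 319.1563, 'cy': 242.9966, 'k1': -0.0187, 'pose': [[0.345, -0.8895, -0.2995, 0.137], [0.9386, 0.3263, 0.1121, 0.6162], [-0.002, -0.3198, 0.9475, 0.3831], [0.0, 0.0, 0.0, 1.0]]}
```

View pics/top0.png

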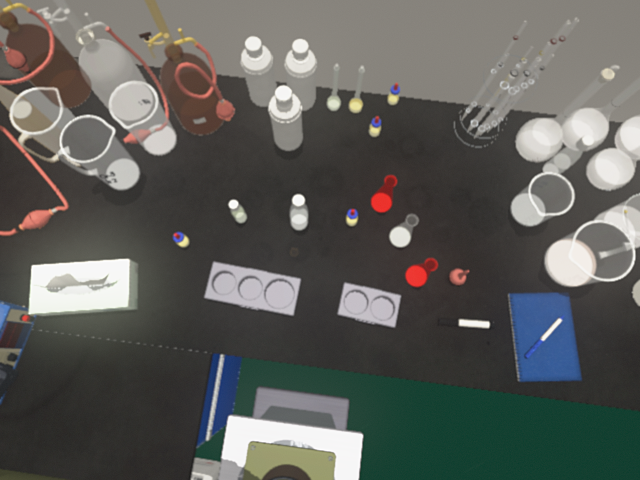

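View pics/side0.png

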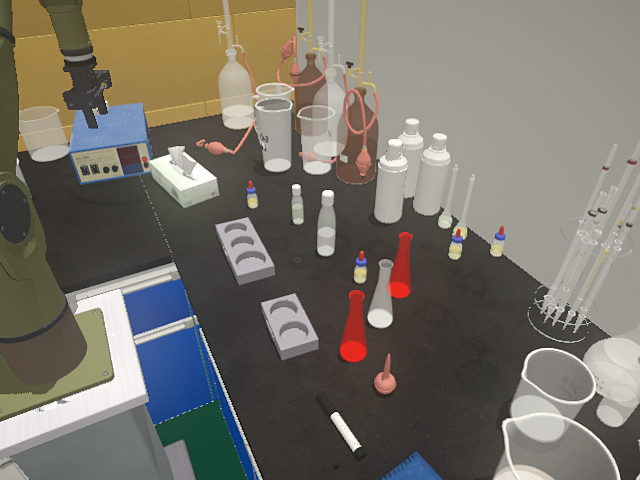

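```bash
cat > h.py <<'E'
import numpy as np,cv2
from plant import r,eyes
def ray(m,u,v):
    x=(u-m['cx'])/m['fx'];y=(v-m['cy'])/m['fy']
    a,b=x,y
    for _ in range(8):
        k=1+m['k1']*(a*a+b*b);a,b=x/k,y/k
    P=np.array(m['pose']);return P[:3,3],P[:3,:3]@np.array([a,-b,-1.])
def onz(m,u,v,z):
    o,d=ray(m,u,v);return o+d*(z-o[2])/d[2]
def tri(m1,p1,m2,p2):
    o,d=ray(m1,*p1);o2,d2=ray(m2,*p2)
    A=np.stack([d,-d2],1);t=np.linalg.lstsq(A,o2-o,rcond=None)[0]
    a=o+d*t[0];b=o2+d2*t[1];return (a+b)/2,np.linalg.norm(a-b)
def proj(m,p):
    P=np.array(m['pose']);c=P[:3,:3].T@(np.asarray(p)-P[:3,3]);x,y=c[0]/-c[2],-c[1]/-c[2];k=1+m['k1']*(x*x+y*y)
    return m['cx']+m['fx']*x*k,m['cy']+m['fy']*y*k
E
python3 - <<'E'
import cv2
t=cv2.imread('pics/top0.png');s=cv2.imread('pics/side0.png')
cv2.imwrite('pics/topz.png',cv2.resize(t[165:335,160:490],None,fx=2.4,fy=2.4,interpolation=cv2.INTER_CUBIC))
cv2.imwrite('pics/sidez.png',cv2.resize(s[170:400,210:440],None,fx=2.6,fy=2.6,interpolation=cv2.INTER_CUBIC))
E
```

```text
(no output)
```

View pics/topz.png

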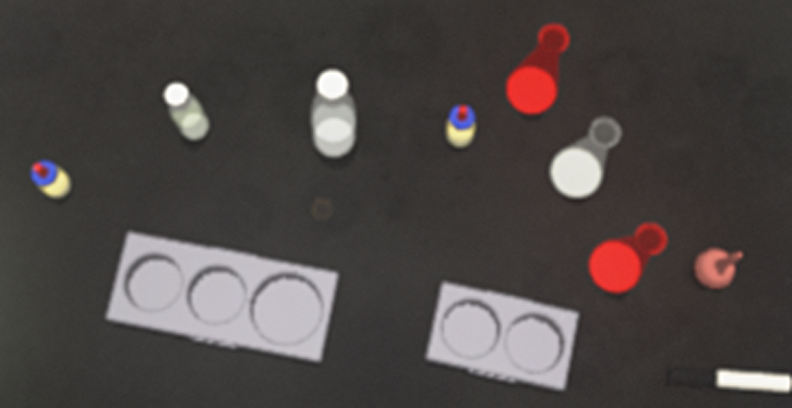

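View pics/sidez.png

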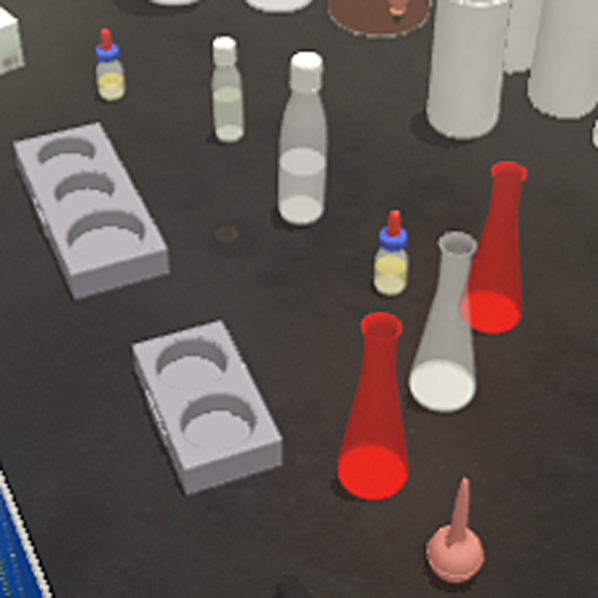

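```bash
cat > m.py <<'E'
from h import *
t=cv2.imread('pics/top0.png');s=cv2.imread('pics/side0.png')
mt=eyes.camera_model('top');ms=eyes.camera_model('side')
T=lambda u,v:(u/2.4+160-.3,v/2.4+165-.3)
S=lambda u,v:(u/2.6+210-.3,v/2.6+170-.3)
def cents(img,lo,hi,roi,amin=8):
    h=cv2.cvtColor(img,cv2.COLOR_BGR2HSV);M=cv2.inRange(h,lo,hi)
    Z=np.zeros_like(M);x0,y0,x1,y1=roi;Z[y0:y1,x0:x1]=M[y0:y1,x0:x1]
    n,l,st,c=cv2.connectedComponentsWithStats(Z)
    return [(np.round(c[i],2).tolist(),int(st[i,4])) for i in range(1,n) if st[i,4]>=amin]
print('blue top',cents(t,(110,120,60),(130,255,255),(160,200,380,250)))
print('blue side',cents(s,(110,120,60),(130,255,255),(230,160,380,280)))
pairs={'flask rim':((604,131),(457,243)),'vialcap':((176,93),(224,45)),'bulbtip':((739,255),(464,481)),'dA teat':((40,169),(105,33)),'dB teat':((462,112),(394,214)),'bigcap':((332,84),(306,58)),'redrim2':((650,239),(381,325)),'redrim1':((553,38),(508,172))}
for k,(a,b) in pairs.items():
    p,e=tri(mt,T(*a),ms,S(*b));print(k,p.round(4),round(e,4))
for k,a,b in(('flask',(576,172),(443,385)),('red2',(615,266),(373,470)),('red1',(532,90),(492,310)),('vialb',(195,127),(229,131)),('bigb',(333,136),(300,210)),('bulb',(714,267),(455,553))):
    z=.018 if k=='bulb' else .003
    print(k,onz(mt,*T(*a),z).round(4),onz(ms,*S(*b),z).round(4))
for k,a,b in (('A',(181,240),0),):pass
h=cv2.cvtColor(t,cv2.COLOR_BGR2HSV)
for z,img,m,rois in((.03,t,mt,[(195,255,310,325),(330,275,410,335)]),):
  for x0,y0,x1,y1 in rois:
    g=cv2.cvtColor(img,cv2.COLOR_BGR2GRAY);M=np.zeros_like(g);M[y0:y1,x0:x1]=(g[y0:y1,x0:x1]>110)*255
    c=max(cv2.findContours(M,cv2.RETR_EXTERNAL,cv2.CHAIN_APPROX_NONE)[0],key=cv2.contourArea)[:,0]
    P=np.array([onz(m,u,v,z)[:2] for u,v in c],np.float32)
    print('tray',cv2.minAreaRect(P*1000))
holes={'3a':((153,283),(66,151)),'3b':((217,296),(85,187)),'3c':((287,310),(106,233)),'2a':((470,330),(191,361)),'2b':((534,344),(218,420))}
for k,(a,b) in holes.items():print(k,onz(mt,*T(*a),.03).round(4),onz(ms,*S(*b),.03).round(4))
print('marker',onz(mt,465,323,.01).round(3))
for i in ['dA','dB']:pass
E
python3 m.py
```

```text
blue top [([351.85, 213.56], 52), ([178.38, 237.07], 55)]
blue side [([251.09, 190.26], 35), ([360.77, 261.91], 64)]
flask rim [ 0.6346 -0.2034  0.1579] 0.0014
vialcap [0.6322 0.2107 0.1108] 0.0026
bulbtip [ 0.5464 -0.3541  0.0981] 0.0014
dA teat [0.5464 0.3372 0.0819] 0.0005
dB teat [ 0.6613 -0.0733  0.082 ] 0.0014
bigcap [0.6414 0.054  0.1773] 0.0006
redrim2 [ 0.5378 -0.2539  0.1592] 0.0
redrim1 [ 0.7209 -0.1474  0.1573] 0.0013
flask [ 0.6353 -0.2053  0.003 ] [ 0.6355 -0.2035  0.003 ]
red2 [ 0.5391 -0.2551  0.003 ] [ 0.5391 -0.2535  0.003 ]
red1 [ 0.7209 -0.1495  0.003 ] [ 0.7235 -0.1477  0.003 ]
vialb [0.6311 0.2072 0.003 ] [0.633  0.2116 0.003 ]
bigb [0.6407 0.0583 0.003 ] [0.6378 0.0566 0.003 ]
bulb [ 0.5486 -0.3541  0.018 ] [ 0.5466 -0.354   0.018 ]
tray ((450.73126220703125, 144.7657470703125), (222.6673583984375, 96.24003601074219), 86.2773208618164)
tray ((447.900146484375, -141.99928283691406), (142.13311767578125, 84.48762512207031), 84.72016906738281)
3a [0.4545 0.2167 0.03  ] [0.4563 0.22   0.03  ]
3b [0.4498 0.1499 0.03  ] [0.4532 0.1545 0.03  ]
3c [0.445  0.0772 0.03  ] [0.4469 0.0792 0.03  ]
2a [ 0.4491 -0.1094  0.03  ] [ 0.4515 -0.1071  0.03  ]
2b [ 0.4436 -0.175   0.03  ] [ 0.4449 -0.1747  0.03  ]
marker [ 0.436 -0.382  0.01 ]
```

```bash
cat >> h.py <<'E'
def go(x,y,z,phi=None):
    s=r.get_state();p=np.array(s['tool_pos']);q=s['eef_rot']
    from scipy.spatial.transform import Rotation as Ro
    R=Ro.from_quat(q).as_matrix();d=R.T@(np.array([x,y,z])-p)/.06
    f=np.degrees(np.arctan2(R[0,1],R[1,1]))
    print('t',round(s['clock'],2),'pos',p.round(4),'phi',round(f,1),'open',round(float(s['opening'])*88,1),'D',d.round(3),'az',None if phi is None else round((phi-f)/6,2),'tilt',R[:,2].round(3),'F',np.round(s['contact_force'],1))
E
python3 - <<'E'
from h import *
mt=eyes.camera_model('top');ms=eyes.camera_model('side')
for u,v in((137,262),(137,300),(30,268)):print(onz(mt,u,v,.08).round(3))
print(tri(mt,(178.4,237.1),ms,(251.1,190.3)),tri(mt,(351.85,213.56),ms,(360.8,261.9)))
go(.546,.337,.25,20)
E
```

```text
[0.47  0.417 0.08 ]
[0.382 0.397 0.08 ]
[0.423 0.661 0.08 ]
(array([0.54797616, 0.34051784, 0.05388356]), np.float64(0.00018859501628015667)) (array([ 0.66327854, -0.07387159,  0.0530532 ]), np.float64(0.001687782767319575))
t 0.15 pos [0.2158 0.5861 0.2631] phi 20.2 open 88.2 D [-6.598 -1.995  0.222] az -0.03 tilt [-0.    -0.001 -1.   ] F [-0.5 -0.2  0.7]
```

servo_tool(
  deltas=[
    {"dx":-6.6,"dy":-1.96,"dz":0.2},
    {"dx":-6.6,"dy":-1.96,"dz":0.2},
    {"dx":-6.6,"dy":-1.96,"dz":0.2},
    {"dx":-6.6,"dy":-1.96,"dz":0.2},
    {"dx":-6.6,"dy":-1.96,"dz":0.2},
    {"dx":-6.6,"dy":-1.96,"dz":0.2},
    {"dx":-6.6,"dy":-1.96,"dz":0.2},
    {"dx":-6.6,"dy":-1.96,"dz":0.2},
    {"dx":-6.6,"dy":-1.96,"dz":0.2},
    {"dx":-6.6,"dy":-1.96,"dz":0.2},
  ],
)

```text
schema error: expected keys dx, dy, dz, ax, ay, az, hand
```

```bash
python3 - <<'E'
from h import *
go(.547,.339,.05,20)
m=eyes.camera_model('wrist');p,d=eyes.snapshot('wrist');cv2.imwrite('pics/w1.png',p[:,:,::-1])
print(proj(m,(.547,.339,.086)),proj(m,(.547,.339,.056)))
E
```

```text
t 0.15 pos [0.2158 0.5861 0.2631] phi 20.2 open 88.2 D [-6.602 -1.953  3.555] az -0.03 tilt [-0.    -0.001 -1.   ] F [-0.5 -0.2  0.7]
(np.float64(210.9208001527834), np.float64(573.0152631892936)) (np.float64(217.37070644632058), np.float64(545.2351781668317))
```

View pics/w1.png

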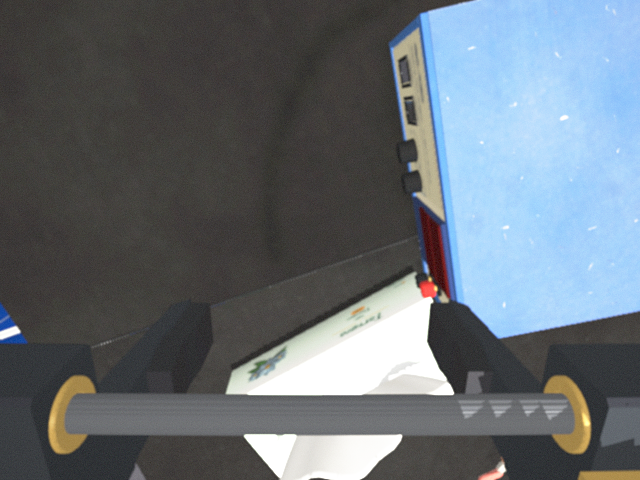

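The wrist camera still shows the start view, with the tissue box between the fingers around (340,420) and the blue unit at right. The move was refused because every row needs all seven keys.

servo_tool(
  deltas=[
    {"dx":-6.6,"dy":-1.96,"dz":0.2,"ax":0,"ay":0,"az":0,"hand":70},
    {"dx":-6.6,"dy":-1.96,"dz":0.2,"ax":0,"ay":0,"az":0,"hand":70},
    {"dx":-6.6,"dy":-1.96,"dz":0.2,"ax":0,"ay":0,"az":0,"hand":70},
    {"dx":-6.6,"dy":-1.96,"dz":0.2,"ax":0,"ay":0,"az":0,"hand":70},
    {"dx":-6.6,"dy":-1.96,"dz":0.2,"ax":0,"ay":0,"az":0,"hand":70},
    {"dx":-6.6,"dy":-1.96,"dz":0.2,"ax":0,"ay":0,"az":0,"hand":70},
    {"dx":-6.6,"dy":-1.96,"dz":0.2,"ax":0,"ay":0,"az":0,"hand":70},
    {"dx":-6.6,"dy":-1.96,"dz":0.2,"ax":0,"ay":0,"az":0,"hand":70},
    {"dx":-6.6,"dy":-1.96,"dz":0.2,"ax":0,"ay":0,"az":0,"hand":70},
    {"dx":-6.6,"dy":-1.96,"dz":0.2,"ax":0,"ay":0,"az":0,"hand":70},
  ],
  newtons=12,
)

```text
clock: 1.45
tool_pos: [0.5453, 0.3412, 0.2518]
eef_rot: [0.174, 0.985, 0.0, -0.001]
contact_force: [0.5, 0.1, -0.7]
opening: 0.792
```

```bash
python3 - <<'E'
from h import *
go(.547,.339,.05,20)
m=eyes.camera_model('wrist');p,d=eyes.snapshot('wrist');cv2.imwrite('pics/w2.png',p[:,:,::-1])
print(proj(m,(.547,.339,.086)),proj(m,(.547,.339,.056)))
E
```

```text
t 1.45 pos [0.5453 0.3412 0.2518] phi 20.0 open 69.7 D [-0.044 -0.026  3.363] az -0.0 tilt [-0.001  0.001 -1.   ] F [ 0.5  0.1 -0.7]
(np.float64(316.081970320505), np.float64(230.76919986919063)) (np.float64(316.3502303943918), np.float64(220.011440731904))
```

View pics/w2.png

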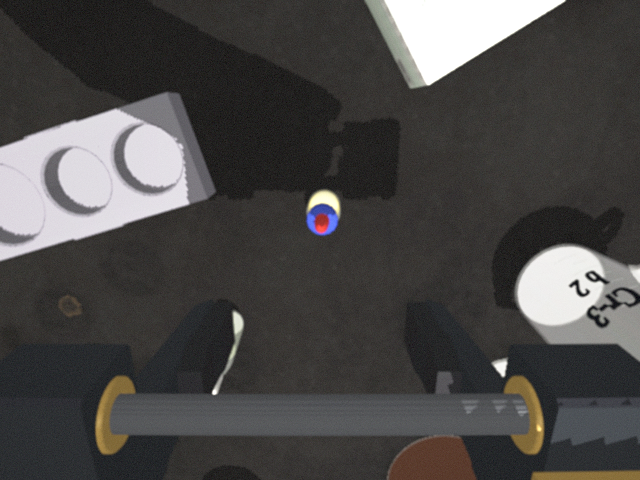

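```bash
python3 - <<'E'
from h import *
m=eyes.camera_model('wrist')
print(onz(m,322.5,220,.056),onz(m,321.5,228,.086),onz(m,560,285,0),onz(m,516,290,0))
mt=eyes.camera_model('top');print([onz(mt,u,v,0).round(3) for u,v in((120,175),(85,180))])
P=onz(m,322.5,220,.056);go(P[0],P[1],.05,20)
E
```

```text
[0.54895289 0.34346263 0.056     ] [0.54661902 0.34327639 0.086     ] [0.7096827 0.5414101 0.       ] [0.69969944 0.49809717 0.        ]
[array([0.705, 0.544, 0.   ]), array([0.68 , 0.631, 0.   ])]
t 1.5 pos [0.5455 0.341  0.2518] phi 20.0 open 70.0 D [-0.044  0.056  3.364] az -0.01 tilt [-0.001  0.001 -1.   ] F [0.3 0.2 0. ]
```

The dropper is between the fingers at (322,220), and the beaker is well clear. I'll descend and grip.

servo_tool(
  deltas=[
    {"dx":-0.04,"dy":0.04,"dz":0.8,"ax":0,"ay":0,"az":0,"hand":70},
    {"dx":-0.04,"dy":0.04,"dz":1.6,"ax":0,"ay":0,"az":0,"hand":70},
    {"dx":-0.04,"dy":0.04,"dz":2.3,"ax":0,"ay":0,"az":0,"hand":70},
    {"dx":-0.04,"dy":0.04,"dz":2.8,"ax":0,"ay":0,"az":0,"hand":70},
    {"dx":-0.04,"dy":0.04,"dz":3.15,"ax":0,"ay":0,"az":0,"hand":70},
    {"dx":-0.04,"dy":0.04,"dz":3.36,"ax":0,"ay":0,"az":0,"hand":70},
    {"dx":-0.04,"dy":0.04,"dz":3.36,"ax":0,"ay":0,"az":0,"hand":70},
    {"dx":-0.04,"dy":0.04,"dz":3.36,"ax":0,"ay":0,"az":0,"hand":70},
  ],
)

```text
clock: 2.5
tool_pos: [0.5507, 0.3413, 0.0512]
eef_rot: [0.176, 0.984, 0.001, 0.001]
contact_force: [-0.0, -0.6, 0.6]
opening: 0.795
```

servo_tool(
  deltas=[
    {"dx":0,"dy":0,"dz":0,"ax":0,"ay":0,"az":0,"hand":20},
    {"dx":0,"dy":0,"dz":0,"ax":0,"ay":0,"az":0,"hand":20},
    {"dx":0,"dy":0,"dz":0,"ax":0,"ay":0,"az":0,"hand":20},
    {"dx":0,"dy":0,"dz":0,"ax":0,"ay":0,"az":0,"hand":20},
    {"dx":0,"dy":0,"dz":0,"ax":0,"ay":0,"az":0,"hand":20},
    {"dx":0,"dy":0,"dz":0,"ax":0,"ay":0,"az":0,"hand":20},
  ],
  newtons=12,
)

```text
clock: 3.25
tool_pos: [0.5501, 0.341, 0.0502]
eef_rot: [0.175, 0.984, 0.0, 0.0]
contact_force: [0.6, -0.1, 0.1]
opening: 0.324
```

servo_tool(
  deltas=[
    {"dx":0,"dy":0,"dz":-0.5,"ax":0,"ay":0,"az":0,"hand":20},
    {"dx":0,"dy":0,"dz":-1.2,"ax":0,"ay":0,"az":0,"hand":20},
    {"dx":0,"dy":0,"dz":-1.8,"ax":0,"ay":0,"az":0,"hand":20},
    {"dx":0,"dy":0,"dz":-2,"ax":0,"ay":0,"az":0,"hand":20},
    {"dx":0,"dy":0,"dz":-2,"ax":0,"ay":0,"az":0,"hand":20},
  ],
)

```text
clock: 3.88
tool_pos: [0.55, 0.3407, 0.1701]
eef_rot: [0.176, 0.984, 0.0, 0.0]
contact_force: [0.3, -0.5, -0.6]
opening: 0.328
```

```bash
python3 - <<'E'
from h import *
go(.4554,.2177,.17,20)
E
```

```text
t 3.88 pos [0.55   0.3407 0.1701] phi 20.2 open 28.9 D [ 0.771 -2.468  0.   ] az -0.04 tilt [ 0.  0. -1.] F [ 0.3 -0.5 -0.6]
```

servo_tool(
  deltas=[
    {"dx":0.3,"dy":-0.9,"dz":0,"ax":0,"ay":0,"az":0,"hand":20},
    {"dx":0.57,"dy":-1.8,"dz":0,"ax":0,"ay":0,"az":0,"hand":20},
    {"dx":0.77,"dy":-2.47,"dz":0,"ax":0,"ay":0,"az":0,"hand":20},
    {"dx":0.77,"dy":-2.47,"dz":0,"ax":0,"ay":0,"az":0,"hand":20},
    {"dx":0.77,"dy":-2.47,"dz":0.5,"ax":0,"ay":0,"az":0,"hand":20},
    {"dx":0.77,"dy":-2.47,"dz":0.8,"ax":0,"ay":0,"az":0,"hand":20},
    {"dx":0.77,"dy":-2.47,"dz":0.8,"ax":0,"ay":0,"az":0,"hand":20},
  ],
)

```text
clock: 4.75
tool_pos: [0.4547, 0.218, 0.1201]
eef_rot: [0.175, 0.985, -0.001, -0.001]
contact_force: [0.5, -0.4, -0.8]
opening: 0.331
```

```bash
cat > look.py <<'E'
from h import *
import sys
n=sys.argv[1];cam=sys.argv[2];p,d=eyes.snapshot(cam);p=p[:,:,::-1]
if len(sys.argv)>3:
    x0,y0,x1,y1=map(int,sys.argv[3:7]);p=p[y0:y1,x0:x1];k=min(800/(x1-x0),600/(y1-y0));p=cv2.resize(p,None,fx=k,fy=k,interpolation=cv2.INTER_CUBIC)
cv2.imwrite(f'pics/{n}.png',p)
E
python3 look.py s1 side 180 120 340 240; python3 -c "
from h import *
go(.4554,.2177,.0595,20)"
```

```text
t 4.8 pos [0.4552 0.2182 0.121 ] phi 20.2 open 28.7 D [-0.007 -0.006  1.026] az -0.03 tilt [-0.002 -0.    -1.   ] F [ 0.  -0.   0.4]
```

View pics/s1.png

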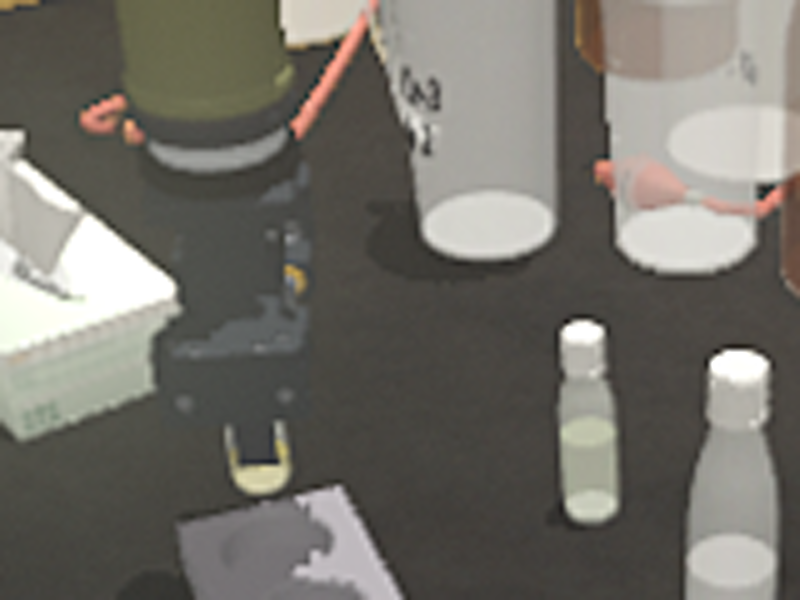

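The side view shows the dropper held upright at (260,460), above the hole at the far end. I'll lower it and release.

servo_tool(
  deltas=[
    {"dx":0,"dy":0,"dz":0.4,"ax":0,"ay":0,"az":0,"hand":20},
    {"dx":0,"dy":0,"dz":0.75,"ax":0,"ay":0,"az":0,"hand":20},
    {"dx":0,"dy":0,"dz":0.95,"ax":0,"ay":0,"az":0,"hand":20},
    {"dx":0,"dy":0,"dz":1.03,"ax":0,"ay":0,"az":0,"hand":20},
    {"dx":0,"dy":0,"dz":1.03,"ax":0,"ay":0,"az":0,"hand":20},
    {"dx":0,"dy":0,"dz":1.03,"ax":0,"ay":0,"az":0,"hand":20},
  ],
)

```text
clock: 5.55
tool_pos: [0.4558, 0.2179, 0.0609]
eef_rot: [0.176, 0.984, 0.0, 0.0]
contact_force: [-0.5, 0.5, -0.7]
opening: 0.324
```

servo_tool(
  deltas=[
    {"dx":0,"dy":0,"dz":0,"ax":0,"ay":0,"az":0,"hand":60},
    {"dx":0,"dy":0,"dz":0,"ax":0,"ay":0,"az":0,"hand":60},
    {"dx":0,"dy":0,"dz":0,"ax":0,"ay":0,"az":0,"hand":60},
    {"dx":0,"dy":0,"dz":0,"ax":0,"ay":0,"az":0,"hand":60},
    {"dx":0,"dy":0,"dz":-0.5,"ax":0,"ay":0,"az":0,"hand":60},
    {"dx":0,"dy":0,"dz":-1.3,"ax":0,"ay":0,"az":0,"hand":60},
    {"dx":0,"dy":0,"dz":-2.2,"ax":0,"ay":0,"az":0,"hand":60},
    {"dx":0,"dy":0,"dz":-3.2,"ax":0,"ay":0,"az":0,"hand":60},
    {"dx":0,"dy":0,"dz":-3.2,"ax":0,"ay":0,"az":0,"hand":60},
  ],
)

```text
clock: 6.68
tool_pos: [0.4575, 0.2189, 0.2564]
eef_rot: [0.176, 0.984, 0.003, 0.004]
contact_force: [-0.6, 1.1, -0.0]
opening: 0.681
```

```bash
python3 look.py w3 wrist; python3 -c "
from h import *
go(.547,-.354,.25,80)"
```

```text
t 6.72 pos [0.4562 0.218  0.2541] phi 20.2 open 60.3 D [-4.717 -8.421  0.055] az 9.96 tilt [ 0.004  0.002 -1.   ] F [ 0.3 -0.9 -1.2]
```

View pics/w3.png

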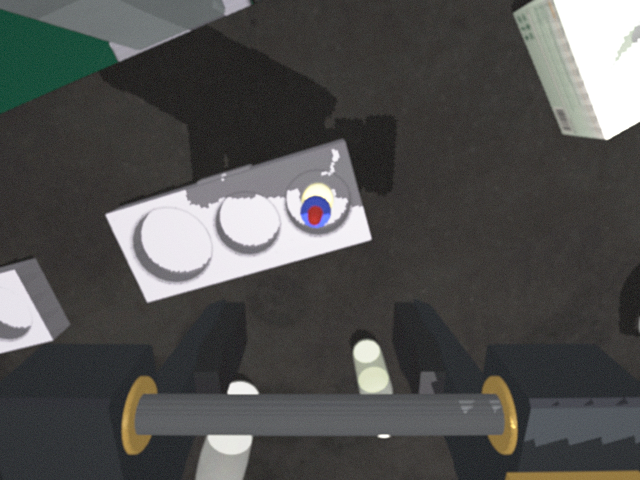

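The dropper stands upright in the end hole at (315,205). Next is the bulb, with the wrist turned so the gripper body clears the red flask.

servo_tool(
  deltas=[
    {"dx":-0.47,"dy":-0.84,"dz":0,"ax":0,"ay":0,"az":-1.33,"hand":50},
    {"dx":-0.94,"dy":-1.68,"dz":0,"ax":0,"ay":0,"az":-2.67,"hand":50},
    {"dx":-1.42,"dy":-2.53,"dz":0,"ax":0,"ay":0,"az":-4,"hand":50},
    {"dx":-1.89,"dy":-3.37,"dz":0,"ax":0,"ay":0,"az":-5.33,"hand":50},
    {"dx":-2.36,"dy":-4.21,"dz":0,"ax":0,"ay":0,"az":-6.67,"hand":50},
    {"dx":-2.83,"dy":-5.05,"dz":0,"ax":0,"ay":0,"az":-8,"hand":50},
    {"dx":-3.3,"dy":-5.89,"dz":0,"ax":0,"ay":0,"az":-9.33,"hand":50},
    {"dx":-3.77,"dy":-6.74,"dz":0,"ax":0,"ay":0,"az":-10.67,"hand":50},
    {"dx":-4.24,"dy":-7.58,"dz":0,"ax":0,"ay":0,"az":-12,"hand":50},
    {"dx":-4.72,"dy":-8.42,"dz":0,"ax":0,"ay":0,"az":-13.33,"hand":50},
  ],
)

```text
clock: 7.98
tool_pos: [0.5457, -0.3557, 0.2498]
eef_rot: [-0.5, 0.866, 0.002, -0.001]
contact_force: [0.8, -0.3, -0.1]
opening: 0.57
```

```bash
python3 - <<'E'
from h import *
go(.547,-.354,.25,-60)
print(r.get_state()['q'])
E
```

```text
t 7.97 pos [ 0.5457 -0.3557  0.2498] phi -60.1 open 50.2 D [-0.035 -0.005 -0.004] az 0.01 tilt [-0.003  0.002 -1.   ] F [ 0.8 -0.3 -0.1]
[ 0.8744299   0.82598533 -0.73369657  1.47360302  0.59219745  1.07608647
  2.63351544]
```

servo_tool(
  deltas=[
    {"dx":0,"dy":0,"dz":0,"ax":0,"ay":0,"az":1,"hand":50},
    {"dx":0,"dy":0,"dz":0,"ax":0,"ay":0,"az":1,"hand":50},
  ],
)

```text
clock: 8.22
tool_pos: [0.5457, -0.354, 0.2498]
eef_rot: [-0.452, 0.892, 0.002, -0.001]
contact_force: [-0.2, -0.3, 0.3]
opening: 0.57
```

```bash
python3 - <<'E'
from h import *
go(.547,-.354,.07,-54)
print(r.get_state()['q'])
m=eyes.camera_model('wrist');print(proj(m,(.547,-.354,.098)),proj(m,(.547,-.354,.0)))
E
python3 look.py w4 wrist
```

```text
t 8.22 pos [ 0.5457 -0.354   0.2498] phi -53.8 open 50.1 D [-0.013 -0.03   2.997] az -0.03 tilt [-0.003  0.002 -1.   ] F [-0.2 -0.3  0.3]
[ 0.86056367  0.81768399 -0.70597982  1.47735985  0.57087433  1.06325906
  2.53788573]
(np.float64(315.1338807419178), np.float64(232.36139774359393)) (np.float64(315.87047742801246), np.float64(201.54285126984462))
```

View pics/w4.png

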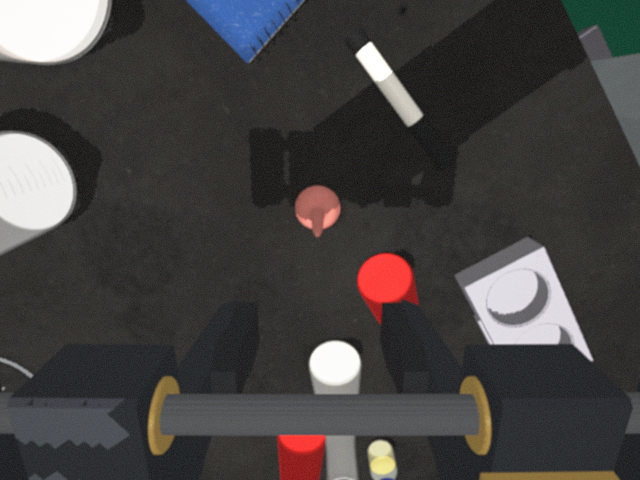

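The bulb's tip is at (317,234), within 2 px of the prediction. The red flask lies off to the right and behind at (386,282), so the descent is clear by about 23 mm.

servo_tool(
  deltas=[
    {"dx":-0.03,"dy":-0.01,"dz":0.8,"ax":0,"ay":0,"az":0,"hand":50},
    {"dx":-0.03,"dy":-0.01,"dz":1.5,"ax":0,"ay":0,"az":0,"hand":50},
    {"dx":-0.03,"dy":-0.01,"dz":2.1,"ax":0,"ay":0,"az":0,"hand":50},
    {"dx":-0.03,"dy":-0.01,"dz":2.6,"ax":0,"ay":0,"az":0,"hand":50},
    {"dx":-0.03,"dy":-0.01,"dz":2.9,"ax":0,"ay":0,"az":0,"hand":50},
    {"dx":-0.03,"dy":-0.01,"dz":3,"ax":0,"ay":0,"az":0,"hand":50},
    {"dx":-0.03,"dy":-0.01,"dz":3,"ax":0,"ay":0,"az":0,"hand":50},
    {"dx":-0.03,"dy":-0.01,"dz":3,"ax":0,"ay":0,"az":0,"hand":50},
  ],
)

```text
clock: 9.28
tool_pos: [0.549, -0.3534, 0.0735]
eef_rot: [-0.452, 0.892, -0.001, 0.001]
contact_force: [0.0, -0.8, 0.0]
opening: 0.568
```

servo_tool(
  deltas=[
    {"dx":0,"dy":0,"dz":0,"ax":0,"ay":0,"az":0,"hand":2},
    {"dx":0,"dy":0,"dz":0,"ax":0,"ay":0,"az":0,"hand":2},
    {"dx":0,"dy":0,"dz":0,"ax":0,"ay":0,"az":0,"hand":2},
    {"dx":0,"dy":0,"dz":0,"ax":0,"ay":0,"az":0,"hand":2},
    {"dx":0,"dy":0,"dz":0,"ax":0,"ay":0,"az":0,"hand":2},
    {"dx":0,"dy":0,"dz":0,"ax":0,"ay":0,"az":0,"hand":2},
  ],
  newtons=12,
)

```text
clock: 10.02
tool_pos: [0.5482, -0.3531, 0.0722]
eef_rot: [-0.452, 0.892, 0.0, -0.0]
contact_force: [0.3, -0.1, 0.1]
opening: 0.084
```

servo_tool(
  deltas=[
    {"dx":0,"dy":0,"dz":-0.4,"ax":0,"ay":0,"az":0,"hand":2},
    {"dx":0,"dy":0,"dz":-1,"ax":0,"ay":0,"az":0,"hand":2},
    {"dx":0,"dy":0,"dz":-1.8,"ax":0,"ay":0,"az":0,"hand":2},
    {"dx":0,"dy":0,"dz":-2.6,"ax":0,"ay":0,"az":0,"hand":2},
    {"dx":0,"dy":0,"dz":-3.4,"ax":0,"ay":0,"az":0,"hand":2},
    {"dx":0,"dy":0,"dz":-3.5,"ax":0,"ay":0,"az":0,"hand":2},
  ],
)

```text
clock: 10.78
tool_pos: [0.5504, -0.3531, 0.2881]
eef_rot: [-0.452, 0.892, -0.003, 0.003]
contact_force: [0.5, 0.8, -0.2]
opening: 0.084
```

```bash
python3 look.py s2 side 280 180 480 420; python3 -c "
from h import *
go(.451,.1518,.28,20)"
```

```text
t 10.82 pos [ 0.5494 -0.3532  0.2864] phi -53.8 open 7.5 D [-5.82   6.298  0.077] az 12.3 tilt [ 0.005 -0.002 -1.   ] F [ 0.1 -0.5 -0.1]
```

View pics/s2.png

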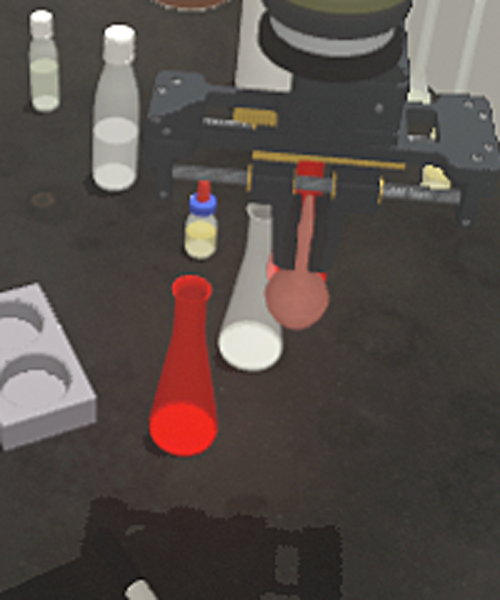

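The bulb hangs nozzle up and vertical at (298,290). I'll carry it to the middle hole.

servo_tool(
  deltas=[
    {"dx":-0.58,"dy":0.63,"dz":0,"ax":0,"ay":0,"az":1.23,"hand":2},
    {"dx":-1.16,"dy":1.26,"dz":0,"ax":0,"ay":0,"az":2.46,"hand":2},
    {"dx":-1.75,"dy":1.89,"dz":0,"ax":0,"ay":0,"az":3.7,"hand":2},
    {"dx":-2.33,"dy":2.52,"dz":0,"ax":0,"ay":0,"az":4.9,"hand":2},
    {"dx":-2.91,"dy":3.15,"dz":0,"ax":0,"ay":0,"az":6.15,"hand":2},
    {"dx":-3.5,"dy":3.78,"dz":0,"ax":0,"ay":0,"az":7.4,"hand":2},
    {"dx":-4.07,"dy":4.41,"dz":0,"ax":0,"ay":0,"az":8.6,"hand":2},
    {"dx":-4.66,"dy":5.04,"dz":0,"ax":0,"ay":0,"az":9.85,"hand":2},
    {"dx":-5.24,"dy":5.67,"dz":0,"ax":0,"ay":0,"az":11.1,"hand":2},
    {"dx":-5.82,"dy":6.3,"dz":0,"ax":0,"ay":0,"az":12.3,"hand":2},
  ],
)

```text
clock: 12.08
tool_pos: [0.4484, 0.153, 0.2817]
eef_rot: [0.176, 0.984, -0.001, -0.001]
contact_force: [0.8, 0.6, -0.7]
opening: 0.082
```

servo_tool(
  deltas=[
    {"dx":0,"dy":0,"dz":0,"ax":0,"ay":0,"az":0,"hand":2},
    {"dx":0,"dy":0,"dz":0.8,"ax":0,"ay":0,"az":0,"hand":2},
    {"dx":0,"dy":0,"dz":1.6,"ax":0,"ay":0,"az":0,"hand":2},
    {"dx":0,"dy":0,"dz":2.3,"ax":0,"ay":0,"az":0,"hand":2},
    {"dx":0,"dy":0,"dz":2.5,"ax":0,"ay":0,"az":0,"hand":2},
    {"dx":0,"dy":0,"dz":2.5,"ax":0,"ay":0,"az":0,"hand":2},
  ],
)

```text
clock: 12.82
tool_pos: [0.4495, 0.1512, 0.1321]
eef_rot: [0.174, 0.985, -0.001, -0.001]
contact_force: [-0.6, 0.5, -0.5]
opening: 0.08
```

```bash
python3 look.py s3 side 180 120 340 300;python3 look.py w5 wrist; python3 -c "
from h import *
go(.451,.1518,.081,20)"
```

```text
t 12.93 pos [0.4504 0.1519 0.1334] phi 20.1 open 7.3 D [-0.008  0.001  0.874] az -0.01 tilt [ 0.002  0.001 -1.   ] F [-0.   0.6  0.1]
```

View pics/s3.png

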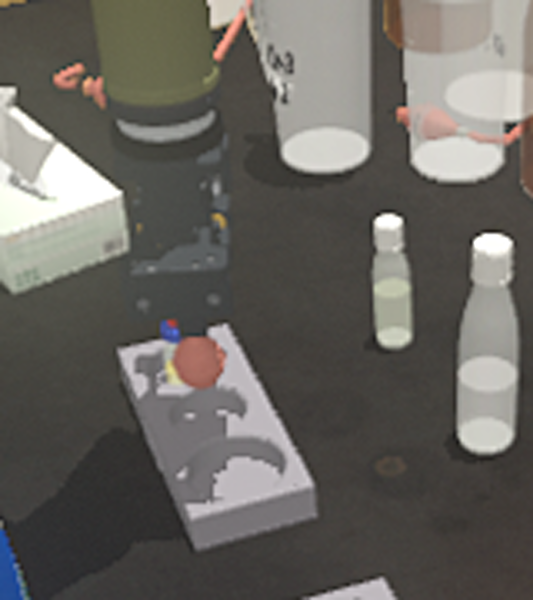

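View pics/w5.png

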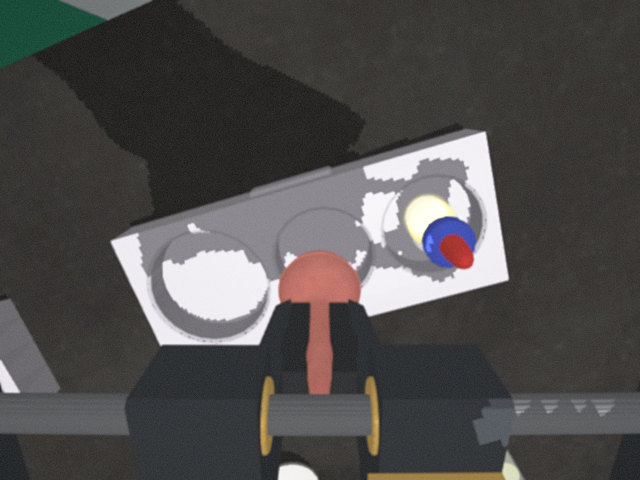

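The bulb hangs above the middle hole (hole at (323,245), bulb at (320,285), still raised), and the dropper stands at (440,235). I'll lower it and release narrowly.

servo_tool(
  deltas=[
    {"dx":0,"dy":0,"dz":0.35,"ax":0,"ay":0,"az":0,"hand":2},
    {"dx":0,"dy":0,"dz":0.65,"ax":0,"ay":0,"az":0,"hand":2},
    {"dx":0,"dy":0,"dz":0.8,"ax":0,"ay":0,"az":0,"hand":2},
    {"dx":0,"dy":0,"dz":0.88,"ax":0,"ay":0,"az":0,"hand":2},
    {"dx":0,"dy":0,"dz":0.88,"ax":0,"ay":0,"az":0,"hand":2},
    {"dx":0,"dy":0,"dz":0.88,"ax":0,"ay":0,"az":0,"hand":2},
    {"dx":0,"dy":0,"dz":0.88,"ax":0,"ay":0,"az":0,"hand":2},
  ],
)

```text
clock: 13.8
tool_pos: [0.4499, 0.152, 0.0799]
eef_rot: [0.174, 0.985, 0.0, 0.0]
contact_force: [1.1, 0.4, 2.8]
opening: 0.085
```

```bash
python3 -c "
from h import *
go(.451,.1518,.0805,20)"
```

```text
t 13.8 pos [0.4499 0.152  0.0799] phi 20.0 open 7.5 D [-0.018  0.003 -0.01 ] az -0.01 tilt [ 0.001  0.    -1.   ] F [1.1 0.4 2.8]
```

Light floor contact (2.8 N). Releasing.

servo_tool(
  deltas=[
    {"dx":0,"dy":0,"dz":0,"ax":0,"ay":0,"az":0,"hand":30},
    {"dx":0,"dy":0,"dz":0,"ax":0,"ay":0,"az":0,"hand":30},
    {"dx":0,"dy":0,"dz":0,"ax":0,"ay":0,"az":0,"hand":30},
    {"dx":0,"dy":0,"dz":-0.4,"ax":0,"ay":0,"az":0,"hand":30},
    {"dx":0,"dy":0,"dz":-1.1,"ax":0,"ay":0,"az":0,"hand":30},
    {"dx":0,"dy":0,"dz":-2,"ax":0,"ay":0,"az":0,"hand":30},
    {"dx":0,"dy":0,"dz":-3,"ax":0,"ay":0,"az":0,"hand":30},
    {"dx":0,"dy":0,"dz":-4,"ax":0,"ay":0,"az":0,"hand":60},
    {"dx":0,"dy":0,"dz":-4,"ax":0,"ay":0,"az":0,"hand":60},
  ],
)

```text
clock: 14.92
tool_pos: [0.4517, 0.153, 0.3236]
eef_rot: [0.174, 0.985, 0.003, 0.004]
contact_force: [-0.1, -0.1, -0.2]
opening: 0.543
```

```bash
python3 look.py w6 wrist; python3 -c "
from h import *
go(.635,-.204,.32,20)"
```

```text
t 14.97 pos [0.4504 0.152  0.3211] phi 20.1 open 51.8 D [-4.926 -4.518  0.023] az -0.01 tilt [ 0.004  0.001 -1.   ] F [ 0.4 -0.1 -0.7]
```

View pics/w6.png

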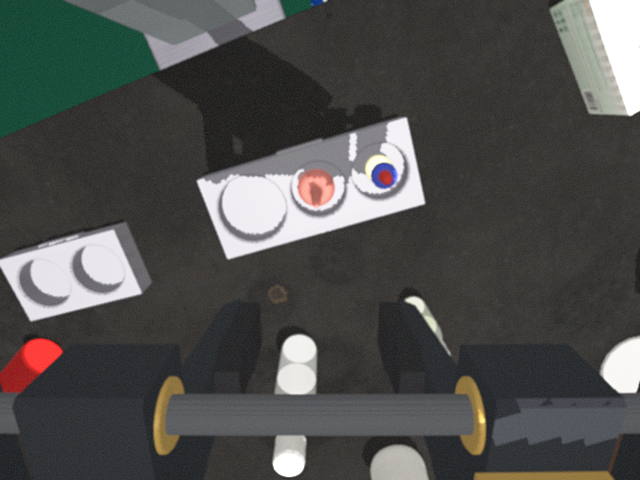

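The bulb stands nozzle up in the middle hole at (316,188). Next is the clear flask.

servo_tool(
  deltas=[
    {"dx":-0.7,"dy":-0.64,"dz":0,"ax":0,"ay":0,"az":0,"hand":70},
    {"dx":-1.4,"dy":-1.28,"dz":0,"ax":0,"ay":0,"az":0,"hand":70},
    {"dx":-2.1,"dy":-1.92,"dz":0,"ax":0,"ay":0,"az":0,"hand":70},
    {"dx":-2.8,"dy":-2.57,"dz":0,"ax":0,"ay":0,"az":0,"hand":70},
    {"dx":-3.5,"dy":-3.2,"dz":0,"ax":0,"ay":0,"az":0,"hand":70},
    {"dx":-4.2,"dy":-3.85,"dz":0,"ax":0,"ay":0,"az":0,"hand":70},
    {"dx":-4.93,"dy":-4.52,"dz":0,"ax":0,"ay":0,"az":0,"hand":70},
    {"dx":-4.93,"dy":-4.52,"dz":0.3,"ax":0,"ay":0,"az":0,"hand":70},
    {"dx":-4.93,"dy":-4.52,"dz":0.3,"ax":0,"ay":0,"az":0,"hand":70},
  ],
)

```text
clock: 16.1
tool_pos: [0.6328, -0.2041, 0.2974]
eef_rot: [0.174, 0.985, 0.0, -0.004]
contact_force: [-0.2, 0.3, 0.2]
opening: 0.795
```

```bash
python3 look.py w7 wrist; python3 -c "
from h import *
go(.635,-.204,.141,20)
m=eyes.camera_model('wrist');print(proj(m,(.635,-.204,.158)),proj(m,(.635,-.204,.0)));print(r.get_state()['q'])"
```

```text
t 16.15 pos [ 0.6335 -0.2033  0.299 ] phi 20.0 open 69.5 D [-0.041 -0.003  2.634] az 0.01 tilt [-0.005  0.002 -1.   ] F [-0.2  0.3 -0.3]
(np.float64(317.8612366310504), np.float64(241.1336839421106)) (np.float64(318.43444608323847), np.float64(194.45956988550546))
[ 0.4339274   0.73049221 -0.38224046  1.37621327  0.28283185  1.0939752
  1.23149668]
```

View pics/w7.png

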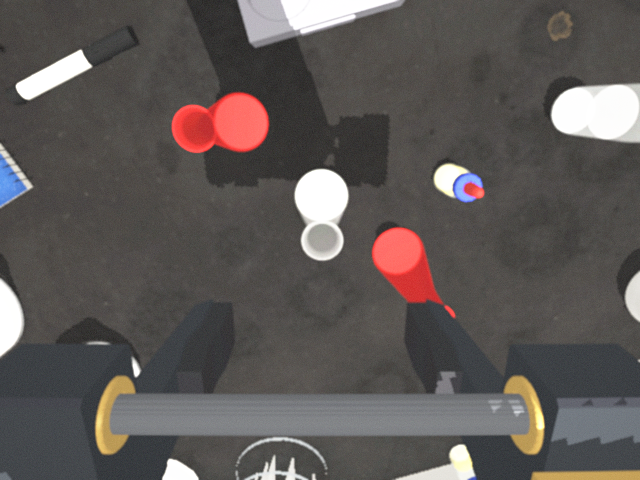

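The rim is at (322,240), 4 px from the prediction, so I'll correct +2 mm along tool y. The red flask is at (400,250) and clear of the fingers.

servo_tool(
  deltas=[
    {"dx":-0.04,"dy":0.04,"dz":0.4,"ax":0,"ay":0,"az":0,"hand":70},
    {"dx":-0.04,"dy":0.04,"dz":1,"ax":0,"ay":0,"az":0,"hand":70},
    {"dx":-0.04,"dy":0.04,"dz":1.7,"ax":0,"ay":0,"az":0,"hand":70},
    {"dx":-0.04,"dy":0.04,"dz":2.3,"ax":0,"ay":0,"az":0,"hand":70},
    {"dx":-0.04,"dy":0.04,"dz":2.6,"ax":0,"ay":0,"az":0,"hand":70},
    {"dx":-0.04,"dy":0.04,"dz":2.63,"ax":0,"ay":0,"az":0,"hand":70},
    {"dx":-0.04,"dy":0.04,"dz":2.63,"ax":0,"ay":0,"az":0,"hand":70},
    {"dx":-0.04,"dy":0.04,"dz":2.63,"ax":0,"ay":0,"az":0,"hand":70},
  ],
)

```text
clock: 17.15
tool_pos: [0.6388, -0.2029, 0.1453]
eef_rot: [0.174, 0.985, -0.0, 0.001]
contact_force: [-0.6, 0.1, 0.9]
opening: 0.795
```

servo_tool(
  deltas=[
    {"dx":0,"dy":0,"dz":0,"ax":0,"ay":0,"az":0,"hand":18},
    {"dx":0,"dy":0,"dz":0,"ax":0,"ay":0,"az":0,"hand":18},
    {"dx":0,"dy":0,"dz":0,"ax":0,"ay":0,"az":0,"hand":18},
    {"dx":0,"dy":0,"dz":0,"ax":0,"ay":0,"az":0,"hand":18},
    {"dx":0,"dy":0,"dz":0,"ax":0,"ay":0,"az":0,"hand":18},
    {"dx":0,"dy":0,"dz":0,"ax":0,"ay":0,"az":0,"hand":18},
  ],
  newtons=15,
)

```text
clock: 17.9
tool_pos: [0.6377, -0.2027, 0.1436]
eef_rot: [0.174, 0.985, 0.0, -0.0]
contact_force: [0.6, -0.0, 0.2]
opening: 0.291
```

servo_tool(
  deltas=[
    {"dx":0,"dy":0,"dz":-0.3,"ax":0,"ay":0,"az":0,"hand":18},
    {"dx":0,"dy":0,"dz":-0.9,"ax":0,"ay":0,"az":0,"hand":18},
    {"dx":0,"dy":0,"dz":-1.7,"ax":0,"ay":0,"az":0,"hand":18},
    {"dx":0,"dy":0,"dz":-2.5,"ax":0,"ay":0,"az":0,"hand":18},
    {"dx":0,"dy":0,"dz":-3,"ax":0,"ay":0,"az":0,"hand":18},
    {"dx":0,"dy":0,"dz":-3,"ax":0,"ay":0,"az":0,"hand":18},
    {"dx":0,"dy":0,"dz":-3,"ax":0,"ay":0,"az":0,"hand":18},
  ],
)

```text
clock: 18.77
tool_pos: [0.6371, -0.2027, 0.323]
eef_rot: [0.174, 0.985, -0.0, -0.001]
contact_force: [-0.8, -0.1, -2.4]
opening: 0.286
```

```bash
python3 look.py s4 side 280 100 480 380; python3 -c "
from h import *
go(.4461,.079,.321,20)"
```

```text
t 18.82 pos [ 0.6369 -0.2027  0.3223] phi 20.0 open 25.2 D [4.595 3.322 0.033] az -0.0 tilt [-0.003  0.001 -1.   ] F [-0.3 -1.1 -0.9]
```

View pics/s4.png

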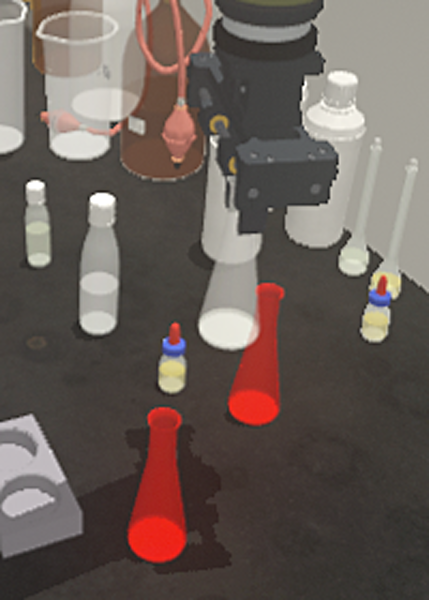

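servo_tool(
  deltas=[
    {"dx":0.6,"dy":0.4,"dz":0,"ax":0,"ay":0,"az":0,"hand":18},
    {"dx":1.3,"dy":0.9,"dz":0,"ax":0,"ay":0,"az":0,"hand":18},
    {"dx":2,"dy":1.45,"dz":0,"ax":0,"ay":0,"az":0,"hand":18},
    {"dx":2.7,"dy":1.95,"dz":0,"ax":0,"ay":0,"az":0,"hand":18},
    {"dx":3.4,"dy":2.45,"dz":0,"ax":0,"ay":0,"az":0,"hand":18},
    {"dx":4,"dy":2.9,"dz":0,"ax":0,"ay":0,"az":0,"hand":18},
    {"dx":4.4,"dy":3.2,"dz":0,"ax":0,"ay":0,"az":0,"hand":18},
    {"dx":4.6,"dy":3.32,"dz":0,"ax":0,"ay":0,"az":0,"hand":18},
    {"dx":4.6,"dy":3.32,"dz":0,"ax":0,"ay":0,"az":0,"hand":18},
  ],
)

```text
clock: 19.95
tool_pos: [0.4464, 0.0788, 0.3233]
eef_rot: [0.173, 0.985, -0.0, -0.0]
contact_force: [-0.6, -0.6, -0.1]
opening: 0.29
```

servo_tool(
  deltas=[
    {"dx":0,"dy":0,"dz":0.8,"ax":0,"ay":0,"az":0,"hand":18},
    {"dx":0,"dy":0,"dz":1.5,"ax":0,"ay":0,"az":0,"hand":18},
    {"dx":0,"dy":0,"dz":2,"ax":0,"ay":0,"az":0,"hand":18},
    {"dx":0,"dy":0,"dz":2.1,"ax":0,"ay":0,"az":0,"hand":18},
    {"dx":0,"dy":0,"dz":2.1,"ax":0,"ay":0,"az":0,"hand":18},
    {"dx":0,"dy":0,"dz":2.1,"ax":0,"ay":0,"az":0,"hand":18},
  ],
)

```text
clock: 20.7
tool_pos: [0.4477, 0.0788, 0.1987]
eef_rot: [0.174, 0.985, 0.0, 0.001]
contact_force: [-0.5, -0.3, -0.3]
opening: 0.287
```

```bash
python3 look.py w8 wrist;python3 look.py s5 side 180 100 340 300; python3 -c "
from h import *
go(.4461,.079,.1525,20)
m=eyes.camera_model('wrist');print(proj(m,(.4461,.079,.03)),proj(m,(.4461,.079,.05)))
m=eyes.camera_model('top');
"; python3 look.py t5 top 190 180 420 340
```

```text
t 20.8 pos [0.4474 0.0789 0.1987] phi 20.1 open 25.5 D [ 0.023 -0.007  0.77 ] az -0.01 tilt [ 0.002  0.001 -1.   ] F [-0.4 -0.2 -1.3]
(np.float64(317.39324477655015), np.float64(224.2311259521666)) (np.float64(317.2924404753826), np.float64(232.22490751467706))
```

View pics/w8.png

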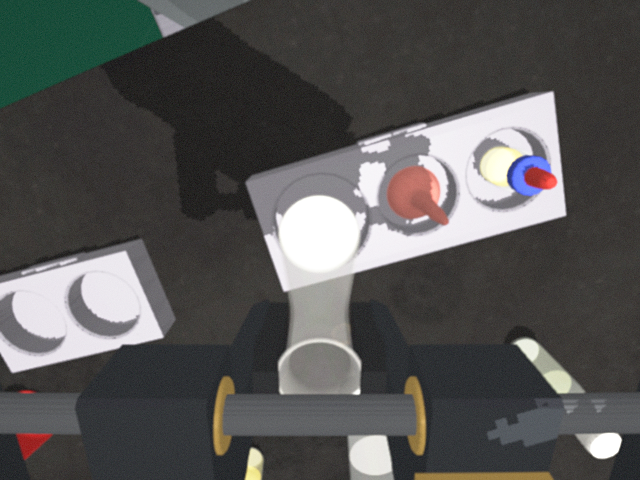

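View pics/s5.png

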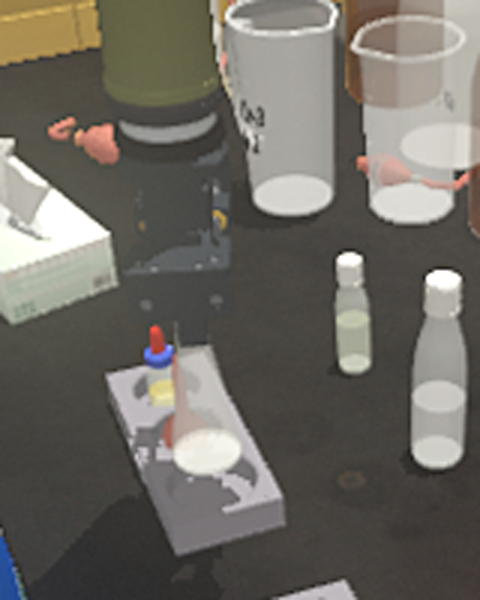

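The flask base is at (318,233), over the large hole, whose centre is near (321,220) at tray-top height. They agree within about 3 mm, so I'll add a small shift and lower.

servo_tool(
  deltas=[
    {"dx":0.05,"dy":0.03,"dz":0.1,"ax":0,"ay":0,"az":0,"hand":18},
    {"dx":0.05,"dy":0.03,"dz":0.3,"ax":0,"ay":0,"az":0,"hand":18},
    {"dx":0.05,"dy":0.03,"dz":0.5,"ax":0,"ay":0,"az":0,"hand":18},
    {"dx":0.05,"dy":0.03,"dz":0.65,"ax":0,"ay":0,"az":0,"hand":18},
    {"dx":0.05,"dy":0.03,"dz":0.75,"ax":0,"ay":0,"az":0,"hand":18},
    {"dx":0.05,"dy":0.03,"dz":0.77,"ax":0,"ay":0,"az":0,"hand":18},
    {"dx":0.05,"dy":0.03,"dz":0.77,"ax":0,"ay":0,"az":0,"hand":18},
    {"dx":0.05,"dy":0.03,"dz":0.77,"ax":0,"ay":0,"az":0,"hand":18},
  ],
)

```text
clock: 21.85
tool_pos: [0.4446, 0.0817, 0.1517]
eef_rot: [0.174, 0.985, 0.0, 0.0]
contact_force: [0.2, 0.3, -1.6]
opening: 0.287
```

```bash
python3 look.py s6 side 180 100 340 300; python3 -c "
from h import *
go(.4461,.079,.1525,20)"
```

```text
t 21.9 pos [0.4445 0.0817 0.1516] phi 20.0 open 25.4 D [-0.04  -0.034 -0.014] az -0.01 tilt [ 0.  0. -1.] F [ 0.  -0.9 -0.2]
```

View pics/s6.png

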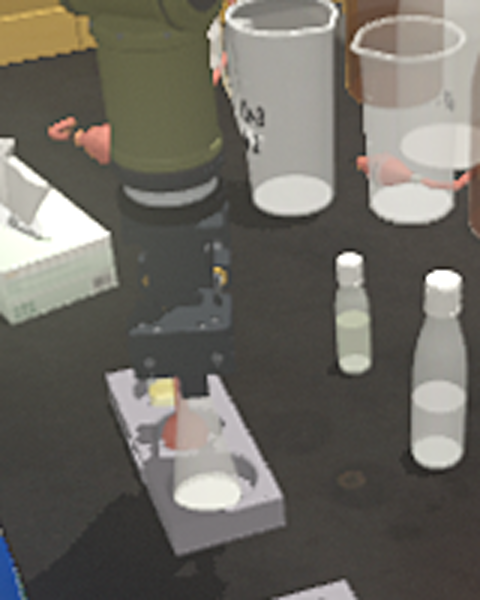

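```bash
python3 -c "
from h import *
m=eyes.camera_model('side')
for p in((.4445,.0817,.008),(.4445,.0817,.03),(.4461,.079,.03)):
  u,v=proj(m,p);print((u-180)*3,(v-100)*3)
"
```

```text
210.11421314032663 497.8648746056465
207.4561713770189 477.0409775652879
210.51229101954146 478.3691973847849
```

The base centre shows at (207,492), and a base on the floor should be at (210,498), which fits with its lower edge partly hidden. Releasing.

servo_tool(
  deltas=[
    {"dx":0,"dy":0,"dz":0,"ax":0,"ay":0,"az":0,"hand":60},
    {"dx":0,"dy":0,"dz":0,"ax":0,"ay":0,"az":0,"hand":60},
    {"dx":0,"dy":0,"dz":0,"ax":0,"ay":0,"az":0,"hand":60},
    {"dx":0,"dy":0,"dz":0,"ax":0,"ay":0,"az":0,"hand":60},
    {"dx":0,"dy":0,"dz":-0.4,"ax":0,"ay":0,"az":0,"hand":60},
    {"dx":0,"dy":0,"dz":-1.1,"ax":0,"ay":0,"az":0,"hand":60},
    {"dx":0,"dy":0,"dz":-1.9,"ax":0,"ay":0,"az":0,"hand":60},
    {"dx":0,"dy":0,"dz":-2.4,"ax":0,"ay":0,"az":0,"hand":60},
    {"dx":0,"dy":0,"dz":-2.4,"ax":0,"ay":0,"az":0,"hand":60},
  ],
)

```text
clock: 23.02
tool_pos: [0.4456, 0.0819, 0.2973]
eef_rot: [0.174, 0.985, 0.001, 0.002]
contact_force: [0.4, 0.3, -0.5]
opening: 0.682
```

```bash
python3 look.py w9 wrist; python3 -c "
from h import *
go(.663,-.0735,.25,30)"
```

```text
t 23.07 pos [0.4447 0.0815 0.2959] phi 20.1 open 59.9 D [-4.302 -1.18   0.771] az 1.66 tilt [ 0.002  0.    -1.   ] F [-0.7  0.2 -0.3]
```

View pics/w9.png

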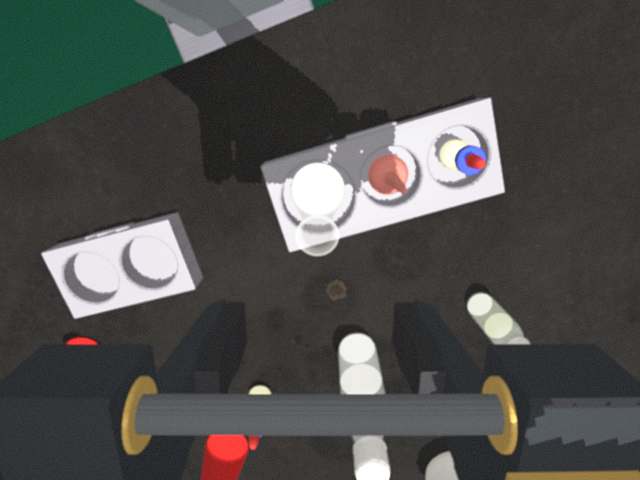

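The flask stands in the large hole, base at (318,190). Next is dropper B.

servo_tool(
  deltas=[
    {"dx":-0.86,"dy":-0.24,"dz":0,"ax":0,"ay":0,"az":0.4,"hand":70},
    {"dx":-1.72,"dy":-0.48,"dz":0,"ax":0,"ay":0,"az":0.8,"hand":70},
    {"dx":-2.58,"dy":-0.72,"dz":0,"ax":0,"ay":0,"az":1.2,"hand":70},
    {"dx":-3.44,"dy":-0.95,"dz":0,"ax":0,"ay":0,"az":1.6,"hand":70},
    {"dx":-4.3,"dy":-1.18,"dz":0,"ax":0,"ay":0,"az":1.66,"hand":70},
    {"dx":-4.3,"dy":-1.18,"dz":0.7,"ax":0,"ay":0,"az":1.66,"hand":70},
    {"dx":-4.3,"dy":-1.18,"dz":0.7,"ax":0,"ay":0,"az":1.66,"hand":70},
    {"dx":-4.3,"dy":-1.18,"dz":0.7,"ax":0,"ay":0,"az":1.66,"hand":70},
  ],
)

```text
clock: 24.08
tool_pos: [0.6622, -0.0723, 0.2534]
eef_rot: [0.258, 0.966, 0.0, -0.001]
contact_force: [0.2, 0.5, 0.4]
opening: 0.794
```

```bash
python3 look.py w10 wrist; python3 -c "
from h import *
go(.663,-.0735,.05,30)
m=eyes.camera_model('wrist');print(proj(m,(.663,-.0735,.056)))"
```

```text
t 24.12 pos [ 0.6627 -0.0723  0.2543] phi 29.9 open 69.9 D [-0.012 -0.017  3.406] az 0.01 tilt [ 0.001  0.    -1.   ] F [0.5 0.1 0.6]
(np.float64(317.24862493278863), np.float64(217.0008014556438))
```

View pics/w10.png

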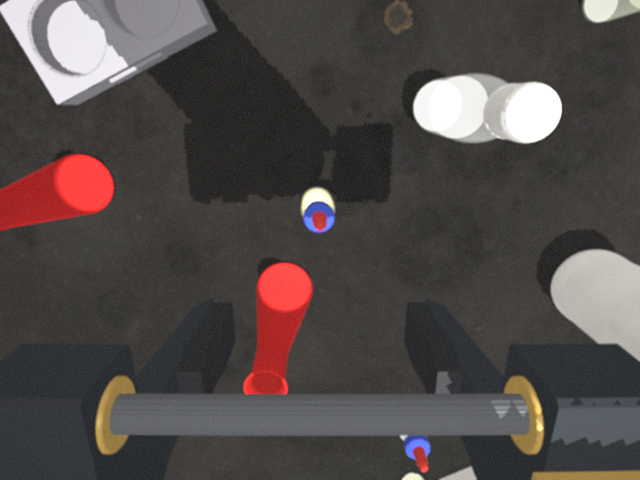

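The dropper collar is at (319,217), matching the prediction of (317,217). The red flask at (285,290) is behind with about 36 mm clearance.

servo_tool(
  deltas=[
    {"dx":-0.01,"dy":0.01,"dz":0.8,"ax":0,"ay":0,"az":0,"hand":70},
    {"dx":-0.01,"dy":0.01,"dz":1.6,"ax":0,"ay":0,"az":0,"hand":70},
    {"dx":-0.01,"dy":0.01,"dz":2.3,"ax":0,"ay":0,"az":0,"hand":70},
    {"dx":-0.01,"dy":0.01,"dz":2.9,"ax":0,"ay":0,"az":0,"hand":70},
    {"dx":-0.01,"dy":0.01,"dz":3.3,"ax":0,"ay":0,"az":0,"hand":70},
    {"dx":-0.01,"dy":0.01,"dz":3.4,"ax":0,"ay":0,"az":0,"hand":70},
    {"dx":-0.01,"dy":0.01,"dz":3.4,"ax":0,"ay":0,"az":0,"hand":70},
    {"dx":-0.01,"dy":0.01,"dz":3.4,"ax":0,"ay":0,"az":0,"hand":70},
  ],
)

```text
clock: 25.12
tool_pos: [0.6646, -0.0729, 0.0513]
eef_rot: [0.259, 0.966, 0.0, 0.001]
contact_force: [-0.1, -0.1, -0.2]
opening: 0.798
```

servo_tool(
  deltas=[
    {"dx":0,"dy":0,"dz":0,"ax":0,"ay":0,"az":0,"hand":20},
    {"dx":0,"dy":0,"dz":0,"ax":0,"ay":0,"az":0,"hand":20},
    {"dx":0,"dy":0,"dz":0,"ax":0,"ay":0,"az":0,"hand":20},
    {"dx":0,"dy":0,"dz":0,"ax":0,"ay":0,"az":0,"hand":20},
    {"dx":0,"dy":0,"dz":0,"ax":0,"ay":0,"az":0,"hand":20},
    {"dx":0,"dy":0,"dz":0,"ax":0,"ay":0,"az":0,"hand":20},
  ],
  newtons=12,
)

```text
clock: 25.88
tool_pos: [0.6634, -0.0731, 0.0495]
eef_rot: [0.259, 0.966, -0.0, -0.0]
contact_force: [0.1, -0.4, 0.7]
opening: 0.321
```

servo_tool(
  deltas=[
    {"dx":0,"dy":0,"dz":-0.4,"ax":0,"ay":0,"az":0,"hand":20},
    {"dx":0,"dy":0,"dz":-1,"ax":0,"ay":0,"az":0,"hand":20},
    {"dx":0,"dy":0,"dz":-1.8,"ax":0,"ay":0,"az":0,"hand":20},
    {"dx":0,"dy":0,"dz":-2.6,"ax":0,"ay":0,"az":0,"hand":20},
    {"dx":0,"dy":0,"dz":-3,"ax":0,"ay":0,"az":0,"hand":20},
    {"dx":0,"dy":0,"dz":-3,"ax":0,"ay":0,"az":0,"hand":20},
  ],
)

```text
clock: 26.62
tool_pos: [0.6646, -0.0729, 0.2315]
eef_rot: [0.259, 0.966, 0.001, 0.002]
contact_force: [0.7, -0.1, -0.4]
opening: 0.322
```

```bash
python3 -c "
from h import *
go(.4508,-.109,.23,20)"; python3 look.py s7 side 280 100 480 350
```

```text
t 26.62 pos [ 0.6646 -0.0729  0.2315] phi 30.0 open 28.3 D [ 2.786 -2.303  0.009] az -1.67 tilt [ 0.004  0.    -1.   ] F [ 0.7 -0.1 -0.4]
```

View pics/s7.png

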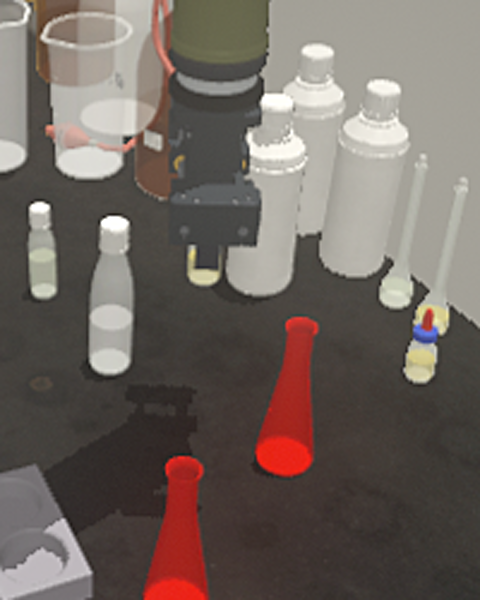

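The dropper is held upright. I'll carry it to the short tray's left hole.

servo_tool(
  deltas=[
    {"dx":0.5,"dy":-0.4,"dz":0,"ax":0,"ay":0,"az":-0.3,"hand":20},
    {"dx":1.1,"dy":-0.9,"dz":0,"ax":0,"ay":0,"az":-0.7,"hand":20},
    {"dx":1.7,"dy":-1.4,"dz":0,"ax":0,"ay":0,"az":-1.1,"hand":20},
    {"dx":2.3,"dy":-1.9,"dz":0,"ax":0,"ay":0,"az":-1.5,"hand":20},
    {"dx":2.79,"dy":-2.3,"dz":0,"ax":0,"ay":0,"az":-1.67,"hand":20},
    {"dx":2.79,"dy":-2.3,"dz":0.6,"ax":0,"ay":0,"az":-1.67,"hand":20},
    {"dx":2.79,"dy":-2.3,"dz":1.3,"ax":0,"ay":0,"az":-1.67,"hand":20},
    {"dx":2.79,"dy":-2.3,"dz":1.8,"ax":0,"ay":0,"az":-1.67,"hand":20},
    {"dx":2.79,"dy":-2.3,"dz":1.8,"ax":0,"ay":0,"az":-1.67,"hand":20},
    {"dx":2.79,"dy":-2.3,"dz":1.8,"ax":0,"ay":0,"az":-1.67,"hand":20},
  ],
)

```text
clock: 27.92
tool_pos: [0.4493, -0.1087, 0.1216]
eef_rot: [0.173, 0.985, 0.0, -0.0]
contact_force: [0.5, 0.2, 0.4]
opening: 0.32
```

```bash
python3 -c "
from h import *
go(.4508,-.109,.059,20)"; python3 look.py w11 wrist
```

```text
t 27.93 pos [ 0.4493 -0.1087  0.1216] phi 20.0 open 28.2 D [-0.026  0.004  1.043] az 0.01 tilt [-0.001  0.    -1.   ] F [0.5 0.2 0.4]
```

View pics/w11.png

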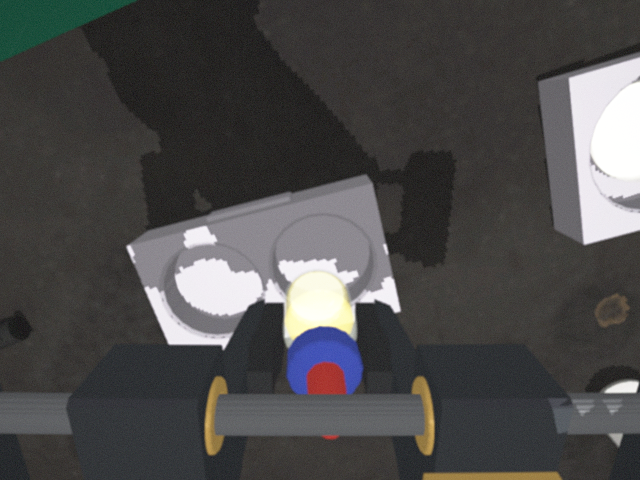

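The dropper is held above the right-hand hole, centred at (323,262). Lowering.

servo_tool(
  deltas=[
    {"dx":0,"dy":0.02,"dz":0.4,"ax":0,"ay":0,"az":0,"hand":20},
    {"dx":0,"dy":0.02,"dz":0.75,"ax":0,"ay":0,"az":0,"hand":20},
    {"dx":0,"dy":0.02,"dz":0.95,"ax":0,"ay":0,"az":0,"hand":20},
    {"dx":0,"dy":0.02,"dz":1.05,"ax":0,"ay":0,"az":0,"hand":20},
    {"dx":0,"dy":0.02,"dz":1.05,"ax":0,"ay":0,"az":0,"hand":20},
    {"dx":0,"dy":0.02,"dz":1.05,"ax":0,"ay":0,"az":0,"hand":20},
    {"dx":0,"dy":0.02,"dz":1.05,"ax":0,"ay":0,"az":0,"hand":20},
  ],
)

```text
clock: 28.85
tool_pos: [0.4501, -0.1078, 0.0589]
eef_rot: [0.174, 0.985, 0.0, 0.0]
contact_force: [0.2, -0.0, -0.3]
opening: 0.324
```

servo_tool(
  deltas=[
    {"dx":0,"dy":0,"dz":0,"ax":0,"ay":0,"az":0,"hand":60},
    {"dx":0,"dy":0,"dz":0,"ax":0,"ay":0,"az":0,"hand":60},
    {"dx":0,"dy":0,"dz":0,"ax":0,"ay":0,"az":0,"hand":60},
    {"dx":0,"dy":0,"dz":0,"ax":0,"ay":0,"az":0,"hand":60},
    {"dx":0,"dy":0,"dz":-0.4,"ax":0,"ay":0,"az":0,"hand":60},
    {"dx":0,"dy":0,"dz":-1.2,"ax":0,"ay":0,"az":0,"hand":60},
    {"dx":0,"dy":0,"dz":-2.1,"ax":0,"ay":0,"az":0,"hand":60},
    {"dx":0,"dy":0,"dz":-3.1,"ax":0,"ay":0,"az":0,"hand":60},
    {"dx":0,"dy":0,"dz":-4,"ax":0,"ay":0,"az":0,"hand":60},
    {"dx":0,"dy":0,"dz":-4,"ax":0,"ay":0,"az":0,"hand":60},
  ],
)

```text
clock: 30.1
tool_pos: [0.4519, -0.1079, 0.3021]
eef_rot: [0.174, 0.985, -0.0, 0.004]
contact_force: [1.0, 0.3, -1.2]
opening: 0.681
```

```bash
python3 look.py w12 wrist; python3 -c "
from h import *
go(.632,.2105,.3,20)"
```

```text
t 30.15 pos [ 0.4504 -0.1081  0.2999] phi 20.0 open 59.9 D [-1.026e+00  6.025e+00  4.000e-03] az -0.0 tilt [ 0.004 -0.001 -1.   ] F [ 0.1 -0.4 -0.3]
```

View pics/w12.png

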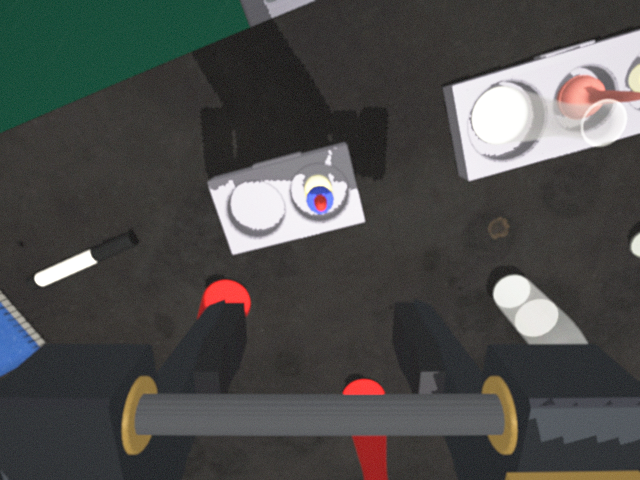

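Dropper B stands in the short tray at (319,195). The vial is the last thing to move.

servo_tool(
  deltas=[
    {"dx":-0.15,"dy":0.86,"dz":0,"ax":0,"ay":0,"az":0,"hand":70},
    {"dx":-0.3,"dy":1.72,"dz":0,"ax":0,"ay":0,"az":0,"hand":70},
    {"dx":-0.45,"dy":2.6,"dz":0,"ax":0,"ay":0,"az":0,"hand":70},
    {"dx":-0.6,"dy":3.45,"dz":0,"ax":0,"ay":0,"az":0,"hand":70},
    {"dx":-0.75,"dy":4.3,"dz":0,"ax":0,"ay":0,"az":0,"hand":70},
    {"dx":-0.9,"dy":5.2,"dz":0,"ax":0,"ay":0,"az":0,"hand":70},
    {"dx":-1.03,"dy":6.02,"dz":0,"ax":0,"ay":0,"az":0,"hand":70},
    {"dx":-1.03,"dy":6.02,"dz":0.5,"ax":0,"ay":0,"az":0,"hand":70},
    {"dx":-1.03,"dy":6.02,"dz":0.5,"ax":0,"ay":0,"az":0,"hand":70},
    {"dx":-1.03,"dy":6.02,"dz":0.5,"ax":0,"ay":0,"az":0,"hand":70},
  ],
)

```text
clock: 31.4
tool_pos: [0.6312, 0.2097, 0.268]
eef_rot: [0.174, 0.985, -0.001, -0.0]
contact_force: [-0.2, -0.4, 0.3]
opening: 0.794
```

```bash
python3 look.py w13 wrist; python3 -c "
from h import *
go(.632,.2105,.081,20)
m=eyes.camera_model('wrist');print(proj(m,(.632,.2105,.114)))"
```

```text
t 31.45 pos [0.6315 0.2098 0.2688] phi 20.0 open 69.7 D [-2.000e-03  1.400e-02  3.131e+00] az -0.01 tilt [ 0. -0. -1.] F [-0.3 -0.6  0.9]
(np.float64(319.34431707372505), np.float64(231.98333469836135))
```

View pics/w13.png

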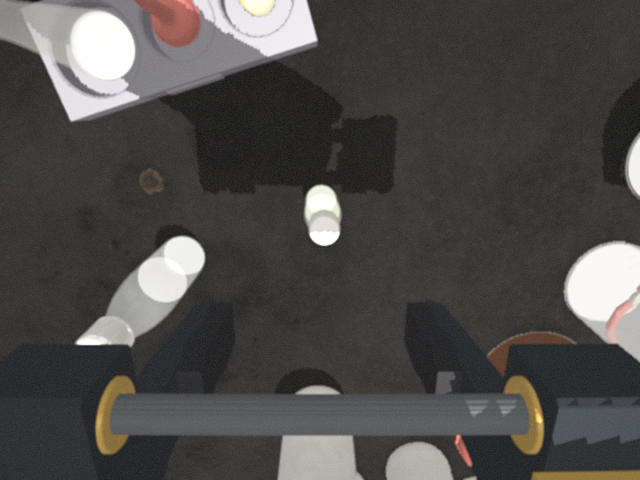

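The vial cap is at (324,230), 3 mm further along tool y than predicted. I'll correct for that and descend.

servo_tool(
  deltas=[
    {"dx":0,"dy":0.05,"dz":0.7,"ax":0,"ay":0,"az":0,"hand":70},
    {"dx":0,"dy":0.05,"dz":1.4,"ax":0,"ay":0,"az":0,"hand":70},
    {"dx":0,"dy":0.05,"dz":2.1,"ax":0,"ay":0,"az":0,"hand":70},
    {"dx":0,"dy":0.05,"dz":2.7,"ax":0,"ay":0,"az":0,"hand":70},
    {"dx":0,"dy":0.05,"dz":3.05,"ax":0,"ay":0,"az":0,"hand":70},
    {"dx":0,"dy":0.05,"dz":3.13,"ax":0,"ay":0,"az":0,"hand":70},
    {"dx":0,"dy":0.05,"dz":3.13,"ax":0,"ay":0,"az":0,"hand":70},
    {"dx":0,"dy":0.05,"dz":3.13,"ax":0,"ay":0,"az":0,"hand":70},
  ],
)

```text
clock: 32.45
tool_pos: [0.6334, 0.2139, 0.0823]
eef_rot: [0.174, 0.985, 0.001, 0.001]
contact_force: [0.5, 0.0, -0.1]
opening: 0.795
```

servo_tool(
  deltas=[
    {"dx":0,"dy":0,"dz":0,"ax":0,"ay":0,"az":0,"hand":20},
    {"dx":0,"dy":0,"dz":0,"ax":0,"ay":0,"az":0,"hand":20},
    {"dx":0,"dy":0,"dz":0,"ax":0,"ay":0,"az":0,"hand":20},
    {"dx":0,"dy":0,"dz":0,"ax":0,"ay":0,"az":0,"hand":20},
    {"dx":0,"dy":0,"dz":0,"ax":0,"ay":0,"az":0,"hand":20},
    {"dx":0,"dy":0,"dz":0,"ax":0,"ay":0,"az":0,"hand":20},
  ],
  newtons=12,
)

```text
clock: 33.2
tool_pos: [0.6324, 0.2134, 0.0807]
eef_rot: [0.173, 0.985, 0.0, -0.0]
contact_force: [-0.2, -0.8, 0.7]
opening: 0.342
```

servo_tool(
  deltas=[
    {"dx":0,"dy":0,"dz":-0.4,"ax":0,"ay":0,"az":0,"hand":20},
    {"dx":0,"dy":0,"dz":-1,"ax":0,"ay":0,"az":0,"hand":20},
    {"dx":0,"dy":0,"dz":-1.8,"ax":0,"ay":0,"az":0,"hand":20},
    {"dx":0,"dy":0,"dz":-2.6,"ax":0,"ay":0,"az":0,"hand":20},
    {"dx":0,"dy":0,"dz":-3.4,"ax":0,"ay":0,"az":0,"hand":20},
    {"dx":0,"dy":0,"dz":-3.6,"ax":0,"ay":0,"az":0,"hand":20},
    {"dx":0,"dy":0,"dz":-3.6,"ax":0,"ay":0,"az":0,"hand":20},
  ],
)

```text
clock: 34.08
tool_pos: [0.6323, 0.2134, 0.2967]
eef_rot: [0.173, 0.985, 0.0, 0.0]
contact_force: [0.6, 0.4, -0.9]
opening: 0.338
```

```bash
python3 -c "
from h import *
go(.445,-.1748,.30,20)"; python3 look.py s8 side 180 100 380 300
```

```text
t 34.08 pos [0.6323 0.2134 0.2967] phi 20.0 open 29.8 D [ 0.725 -7.147 -0.056] az 0.0 tilt [ 0. -0. -1.] F [ 0.6  0.4 -0.9]
```

View pics/s8.png

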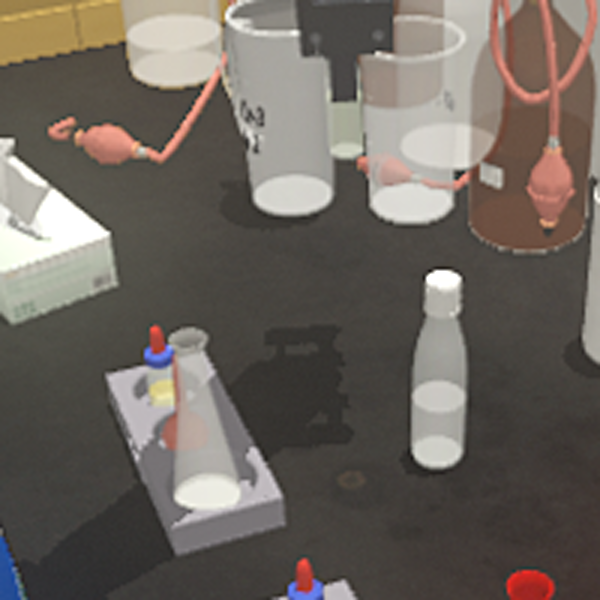

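The vial is held upright, and the long tray's kit is standing. I'll carry the vial to the last hole.

servo_tool(
  deltas=[
    {"dx":0.05,"dy":-0.6,"dz":0,"ax":0,"ay":0,"az":0,"hand":20},
    {"dx":0.13,"dy":-1.4,"dz":0,"ax":0,"ay":0,"az":0,"hand":20},
    {"dx":0.22,"dy":-2.3,"dz":0,"ax":0,"ay":0,"az":0,"hand":20},
    {"dx":0.32,"dy":-3.2,"dz":0,"ax":0,"ay":0,"az":0,"hand":20},
    {"dx":0.4,"dy":-4.1,"dz":0,"ax":0,"ay":0,"az":0,"hand":20},
    {"dx":0.5,"dy":-5,"dz":0,"ax":0,"ay":0,"az":0,"hand":20},
    {"dx":0.6,"dy":-5.9,"dz":0,"ax":0,"ay":0,"az":0,"hand":20},
    {"dx":0.68,"dy":-6.7,"dz":0,"ax":0,"ay":0,"az":0,"hand":20},
    {"dx":0.72,"dy":-7.15,"dz":0,"ax":0,"ay":0,"az":0,"hand":20},
    {"dx":0.72,"dy":-7.15,"dz":0,"ax":0,"ay":0,"az":0,"hand":20},
  ],
)

```text
clock: 35.38
tool_pos: [0.443, -0.177, 0.2949]
eef_rot: [0.176, 0.984, -0.0, -0.002]
contact_force: [-0.8, 0.6, -0.2]
opening: 0.339
```

servo_tool(
  deltas=[
    {"dx":0,"dy":0,"dz":0.8,"ax":0,"ay":0,"az":0,"hand":20},
    {"dx":0,"dy":0,"dz":1.6,"ax":0,"ay":0,"az":0,"hand":20},
    {"dx":0,"dy":0,"dz":2.3,"ax":0,"ay":0,"az":0,"hand":20},
    {"dx":0,"dy":0,"dz":2.6,"ax":0,"ay":0,"az":0,"hand":20},
    {"dx":0,"dy":0,"dz":2.6,"ax":0,"ay":0,"az":0,"hand":20},
    {"dx":0,"dy":0,"dz":2.6,"ax":0,"ay":0,"az":0,"hand":20},
  ],
)

```text
clock: 36.12
tool_pos: [0.4458, -0.174, 0.1409]
eef_rot: [0.173, 0.985, 0.0, 0.0]
contact_force: [0.3, 0.0, -0.8]
opening: 0.341
```

```bash
python3 look.py w14 wrist; python3 -c "
from h import *
go(.445,-.1748,.09,20)
m=eyes.camera_model('wrist');print(proj(m,(.445,-.1748,.03)))"
```

```text
t 36.17 pos [ 0.446  -0.1744  0.1413] phi 19.9 open 29.7 D [ 0.014 -0.013  0.855] az 0.01 tilt [ 0.001  0.    -1.   ] F [0.5 0.2 0.5]
(np.float64(316.6506725283545), np.float64(251.42095705086314))
```

View pics/w14.png

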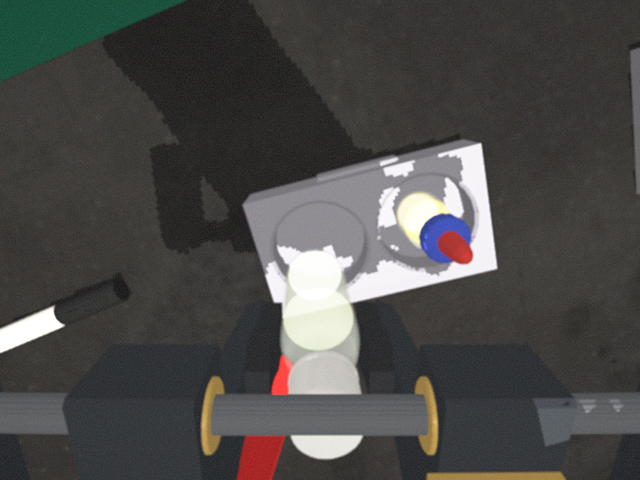

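The vial is above the free hole, centred at (321,246). I'll lower it and release narrowly so the fingers clear the dropper.

servo_tool(
  deltas=[
    {"dx":0.04,"dy":0.02,"dz":0.3,"ax":0,"ay":0,"az":0,"hand":20},
    {"dx":0.04,"dy":0.02,"dz":0.6,"ax":0,"ay":0,"az":0,"hand":20},
    {"dx":0.04,"dy":0.02,"dz":0.8,"ax":0,"ay":0,"az":0,"hand":20},
    {"dx":0.04,"dy":0.02,"dz":0.87,"ax":0,"ay":0,"az":0,"hand":20},
    {"dx":0.04,"dy":0.02,"dz":0.87,"ax":0,"ay":0,"az":0,"hand":20},
    {"dx":0.04,"dy":0.02,"dz":0.87,"ax":0,"ay":0,"az":0,"hand":20},
    {"dx":0.04,"dy":0.02,"dz":0.87,"ax":0,"ay":0,"az":0,"hand":20},
  ],
)

```text
clock: 37.05
tool_pos: [0.4436, -0.1731, 0.0888]
eef_rot: [0.173, 0.985, 0.0, 0.0]
contact_force: [0.1, -0.7, -0.9]
opening: 0.338
```

servo_tool(
  deltas=[
    {"dx":0,"dy":0,"dz":0,"ax":0,"ay":0,"az":0,"hand":48},
    {"dx":0,"dy":0,"dz":0,"ax":0,"ay":0,"az":0,"hand":48},
    {"dx":0,"dy":0,"dz":0,"ax":0,"ay":0,"az":0,"hand":48},
    {"dx":0,"dy":0,"dz":-0.4,"ax":0,"ay":0,"az":0,"hand":48},
    {"dx":0,"dy":0,"dz":-1.2,"ax":0,"ay":0,"az":0,"hand":48},
    {"dx":0,"dy":0,"dz":-2.1,"ax":0,"ay":0,"az":0,"hand":48},
    {"dx":0,"dy":0,"dz":-3.1,"ax":0,"ay":0,"az":0,"hand":48},
    {"dx":0,"dy":0,"dz":-4,"ax":0,"ay":0,"az":0,"hand":48},
    {"dx":0,"dy":0,"dz":-4,"ax":0,"ay":0,"az":0,"hand":48},
  ],
)

```text
clock: 38.17
tool_pos: [0.4454, -0.1733, 0.3321]
eef_rot: [0.174, 0.985, -0.001, 0.004]
contact_force: [-0.8, 0.2, -0.3]
opening: 0.548
```

```bash
python3 look.py w15 wrist;python3 look.py s9 side; python3 look.py t9 top 160 165 490 345; python3 -c "
from h import *
go(.445,-.1748,.09,20)"
```

```text
t 38.33 pos [ 0.4424 -0.1732  0.3275] phi 20.0 open 47.6 D [-0.058 -0.009  3.958] az 0.0 tilt [-0.002  0.    -1.   ] F [-0.5 -0.2  0.3]
```

View pics/w15.png

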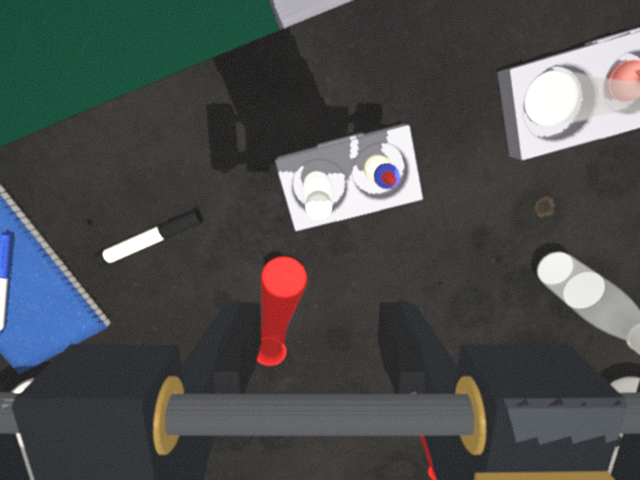

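View pics/s9.png

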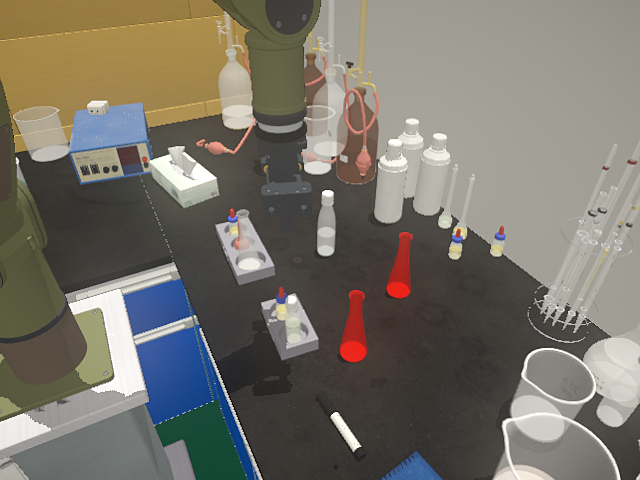

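View pics/t9.png

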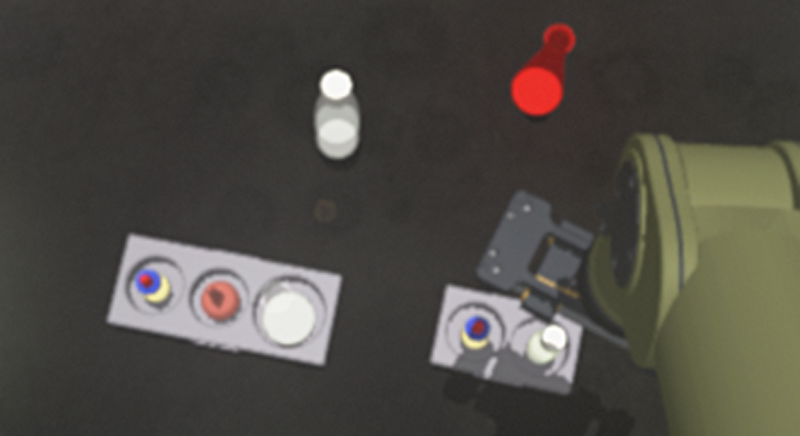

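All three views agree. In the zoomed top view, dropper A (152,287), the bulb (220,300) and the flask (289,318) sit inside the long tray's holes. Dropper B (476,330) and the vial (545,345) are in the short tray. The big bottle, marker and red flasks haven't moved, and the gripper is clear. Handing in.

```bash
python3 -c "
from h import *
s=r.get_state();print(s['clock'],s['tool_pos'],s['contact_force']);print(r.finish_job())"
```

```text
38.325 [ 0.44243898 -0.1731515   0.32749598] [-0.459666   -0.18039881  0.25052224]
the job is handed in; nothing more can be done
None
```

Both kits are made up, and I handed the job in at 38.3 s.

- **Long tray:** the open flask is in the large hole, the bulb stands nozzle up in the middle hole, and a dropper bottle is in the end hole.
- **Short tray:** the other dropper bottle and the slim vial are in the two holes.

In my last top, side and wrist pictures all five things stood upright inside their holes. The big bottle, marker, red flasks and back-of-bench items looked unmoved. The gripper was about 0.3 m up and touching nothing, and the forces I read stayed at about 3 N or less.

Two checks were less than exact:
- **Flask position:** the cameras disagreed by about 3 mm on where the large hole was. The flask was placed on a compromise and sits a few millimetres off centre, inside its roughly 8 mm of play.
- **Hole depth:** only the bulb gave a clear floor contact, 2.8 N. The others I set down by computed height and checked by eye.

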